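# Show the sides of camera housings to the reader and register them in the fixture

## Robot

A 6-joint arm with a two-finger parallel gripper is mounted at the origin on a cart in front of the work surface, level with it; the furniture and walls round the work are solid. World frame = base frame: x ahead of the robot, y to its left, z up, the work surface at z = 0. Lengths are in m, angles in rad, forces in N, time in s.
With the tool pointing down it reaches from about 0.3 to 0.875 m from the base axis. Payload 4.2 kg.
Tool frame: the origin (TCP) lies between the finger pads; the fingertips stand tip_reach ahead of it and the grasp point (between the pads) lies 3 mm ahead of it (tip_reach is the distance from the TCP to the fingertips, in m); z points along the fingers, y is the direction in which the jaws open and shut (so a half turn about z gives the same grasp; the last joint's range is limited). The gripper opens to 85 mm and grips with 20 to 120 N. Pads are 22 mm wide; open, the fingers measure 114 mm over their backs; the gripper's body (76 mm by 85 mm) begins 54 mm behind the grasp point. The pads swing forward as they close: fully open they stand 13 mm farther back than shut.
Start: joints at [-1.159, 0.32, 1.565, -0, 1.257, -0.02], TCP at [0.241, -0.522, 0.253] pointing down, gripper open.
Joint ranges: [-3.11, 3.11], [-0.84, 2.01], [0.21, 2.61], [-1.34, 4.49], [0.05, 2.63], [-2.56, 2.56]. Speed limits (rad/s): [2.57, 2.57, 3.14, 3.14, 3.14, 3.14].

## Interface

Orientations are given as a unit quaternion [w, x, y, z].
In Python, from plant import state, grab_frame, camera_model, close_job, recognise, masks_of, spot_point, tip_reach gives the robot as it stands. The module is installed in compiled form; this text tells all that it offers.
- The arm moves only by the tool drive_tool, never from a script. Its argument "targets" is text: rows parted by semicolons, each of 7 numbers parted by spaces: the turn, a rotation vector about the tool's x, y, z in degrees, then the shift along the tool's x, y, z in cm, then the closure, from 0 (fully open) to 1 (shut). A call has 1 to 8 rows; each row is the pose to reach, as a shift and turn from the pose measured when the call began, along the tool's axes at that moment; what a row does not reach only later rows make up. A row lasts 1/10 s, in which the tool goes at most 50 mm and 8.59 degrees, less where a joint would pass 70% of its speed; a pose out of reach is approached as far as the arm can. A call with a gripper value outside its range is refused whole. The fingers move at their own pace and stop on an object; "squeeze" is the grip in N (left out, the last holds). Time passes only in rows, so rows that repeat a pose let the fingers close. It gives the time, the measured TCP pose, the force and the opening at its end, in the units of the state.
- state(): the state, without advancing time (a new reading comes with each control period).
- grab_frame(name): name is "scene" or "top"; returns (picture, depth): 400x640x3 uint8, red, green, blue; 400x640 float32, m along the optical axis (not along the pixel's ray), 0 where there is no reading.
- camera_model(name): a dict with "fx", "fy", "cx", "cy" (pixels), "dist" ([k1, k2, p1, p2, k3] as OpenCV has them; the pictures are not rectified), "R" (3x3) and "t" (3): a world point X has camera coordinates R X + t. Camera axes: x right, y down, z forward; pixel columns grow to the right and rows downward; lengths in m; the calibration is good to about 2 mm. A picture is of the moment at which its call begins. camera_model takes no time and is no camera call.
- close_job(): hands the job in, once; it reports no verdict.
Trained networks look in the newest picture that a camera, given by its name, has taken for a name from the list of things; names that differ only in an ending like _2 or _b are one class to them, and where a whole thing is asked for, a point or a joint stands for the part that bears it (a point fixed in the world has none). Each returns a list of dicts, best first, with "conf" (0 to 1); they miss things now and then, are a little off and sometimes report something else, mostly with a low value. They report only what shows in the picture. A call takes as long as a camera call.
- recognise(camera, name): "point" ([x, y, z] in m, in world coordinates, good to about 4 mm: the middle of the surface that is visible of it).
- masks_of(camera, name): "pixels" (400x640 bool, what is visible of it).
- spot_point(camera, name): "point" ([x, y, z] in m, in world coordinates, good to about 4 mm: a listed point, or the origin of a listed thing).
The state is a dict: "clock": time; "joint_positions": joint angles; "dq": joint speeds; "tau": joint torques, N m; "eef_pos": TCP position; "ee_rot": TCP orientation; "force": force on the tool from outside, world axes, zero at the start; "moment": the same for the moment, N m; "width": finger opening in m.
Only numpy, scipy, OpenCV 4.12 (cv2) and the standard library are available. Lean on these libraries where they do the work, as an engineer would, in place of code of your own. Each camera call takes 0.05 s, during which the arm holds its last target.

## Task

Take the white camera housings on the raised board one at a time, longest first (there are two or three of them): hold each one upright in the air and show the reader its ribbed side, then its port end, then its slotted side, each square to the window, centred on the reading spot 35 mm in front of it and kept still for two seconds. Then stand each housing in its own bay of the fixture (long left, medium middle, short right) and push it home, with the port end flush against the back stop and the slotted side flush against the bay's right-hand side stop. Do not bump the reader, leave the tape roll and the shallow grey tray where they are, and check at the end that every housing is still registered.

Things in the scene. Friction and masses are not known exactly. Their poses are not given: they have to be found in the camera images.
- grip_long (a point): The long white housing (may be absent): block 104 mm long (x) x 52 wide (y) x 56 high; centred on its top a square neck 32 x 32 x 40 high, sides parallel to the block's, to grip it by; 96 high in all, 0.2 to 0.4 kg, bottom-heavy, standing on the board. This point: centre of the neck, 76 above the underside, on the centre line. +x points to the port end, +y to the ribbed long side, -y to the slotted one, z up.
- ribs_long (a point): Centre of the ribbed (+y) long side of the long housing: upright ribs 1.5 mm proud; 26 mm from the centre line, 28 above the underside. Same axes as the housing.
- port_long (a point): Centre of the port end (+x) of the long housing: flat end with one round dark port; 52 mm from the centre line, 28 above the underside. Same axes as the housing. (The other end is plain.)
- slots_long (a point): Centre of the slotted (-y) long side of the long housing: flat, three level dark slots; 26 mm from the centre line, 28 above the underside. Same axes as the housing.
- corner_long (a point): Inner corner of the left bay, for the long housing, where back stop, side stop and bay floor (8 mm above the board) meet. +x points into the back stop, -y into the side stop, z up. Registered here: the port end's centre at x = 0 and the slotted side's centre at y = 0.
- grip_medium (a point): The medium white housing (may be absent): block 84 mm long (x) x 52 wide (y) x 56 high; centred on its top a square neck 32 x 32 x 40 high, sides parallel to the block's, to grip it by; 96 high in all, 0.2 to 0.4 kg, bottom-heavy, standing on the board. This point: centre of the neck, 76 above the underside, on the centre line. +x points to the port end, +y to the ribbed long side, -y to the slotted one, z up.
- ribs_medium (a point): Centre of the ribbed (+y) long side of the medium housing: upright ribs 1.5 mm proud; 26 mm from the centre line, 28 above the underside. Same axes as the housing.
- port_medium (a point): Centre of the port end (+x) of the medium housing: flat end with one round dark port; 42 mm from the centre line, 28 above the underside. Same axes as the housing. (The other end is plain.)
- slots_medium (a point): Centre of the slotted (-y) long side of the medium housing: flat, three level dark slots; 26 mm from the centre line, 28 above the underside. Same axes as the housing.
- corner_medium (a point): Inner corner of the middle bay, for the medium housing, where back stop, side stop and bay floor (8 mm above the board) meet. +x points into the back stop, -y into the side stop, z up. Registered here: the port end's centre at x = 0 and the slotted side's centre at y = 0.
- grip_short (a point): The short white housing (may be absent): block 64 mm long (x) x 52 wide (y) x 56 high; centred on its top a square neck 32 x 32 x 40 high, sides parallel to the block's, to grip it by; 96 high in all, 0.2 to 0.4 kg, bottom-heavy, standing on the board. This point: centre of the neck, 76 above the underside, on the centre line. +x points to the port end, +y to the ribbed long side, -y to the slotted one, z up.
- ribs_short (a point): Centre of the ribbed (+y) long side of the short housing: upright ribs 1.5 mm proud; 26 mm from the centre line, 28 above the underside. Same axes as the housing.
- port_short (a point): Centre of the port end (+x) of the short housing: flat end with one round dark port; 32 mm from the centre line, 28 above the underside. Same axes as the housing. (The other end is plain.)
- slots_short (a point): Centre of the slotted (-y) long side of the short housing: flat, three level dark slots; 26 mm from the centre line, 28 above the underside. Same axes as the housing.
- corner_short (a point): Inner corner of the right bay, for the short housing, where back stop, side stop and bay floor (8 mm above the board) meet. +x points into the back stop, -y into the side stop, z up. Registered here: the port end's centre at x = 0 and the slotted side's centre at y = 0.
- reader: Optical reader fixed to the board: round foot 90 mm across, post, grey head 60 deep (x) x 90 wide (y) x 68 high, its middle 140 and its top 174 above the board, over the foot. The dark window is on the head's -x face, 30 from its centre. Origin on the board under the head's centre; +x points from the window into the head. Delicate.
- read_spot (a point): The reading spot: the point 35 mm in front of the middle of the reader's window, 140 mm above the board, where the centre of the shown side should be held. +x points into the window.
- fixture: Staging fixture fixed to the raised board (flat grey top, 55 mm above the bench, that all the task's things stand on): plate 150 (x) x 300 (y) x 8 mm, origin under its centre. Dark back stop along its far (+x) edge, 12 thick, 40 above the plate, inner face at x = 55. Three side stops (10 thick, 100 long, 40 high) run forward from it, each the right-hand (-y) wall of a bay 85 to 95 wide, open in front and on top, wider than a housing.
- tape_mid (a point): Bystander, loose, to be left alone: roll of tape, 90 mm across, 24 high, lying flat; its centre.
- tray_mid (a point): Bystander, loose, to be left alone: shallow grey tray 55 x 86 x 16 mm; its centre.

How it is judged:
By the outcome, as a careful person would: the job done as asked, in the order asked, and still so for the second after the job is handed in, with the robot touching nothing.
Of housing_long, housing_medium, housing_short only 2 to 3 are there at a start; the rules pass over those that are not, and their reading is None.
At some moment in a run one of housing_long, housing_medium, housing_short may be knocked a few centimetres aside while the robot is not near it.
It also fails if it takes over 210 s, if anything falls off the work surface, if the arm or the gripper's body presses on something with over 40 N, if the wrist force passes 120 N, or if a joint passes its speed limit or range.

## Working session

There is one attempt and no reset: what is moved stays moved. The work goes in short steps, Python scripts to look and compute and a tool call to move; the robot and the scene stay as the last step left them, time stands still between calls to the robot, and variables do not carry over. Pictures are saved under pics/ and viewed, and the job is handed in when it is done.

Besides the shell and the picture viewer there is one more tool, called as name(argument=value, ...) on one line, values as JSON. drive_tool: Moves the arm, as the interface text tells. Its arguments: {"type":"object","properties":{"targets":{"type":"string"},"squeeze":{"type":"number"}},"required":["targets"]}

```bash
ls; mkdir -p pics
python3 - <<'E'
from plant import *
import cv2,numpy as np
s=state();print(s)
print(tip_reach if not callable(tip_reach) else tip_reach())
for c in("scene","top"):
    p,d=grab_frame(c);cv2.imwrite(f"pics/{c}0.png",p[:,:,::-1]);m=camera_model(c);print(c,{k:np.round(v,4).tolist() for k,v in m.items()})
    for n in["grip_long","grip_medium","grip_short","port_long","port_medium","port_short","ribs_long","slots_long","ribs_medium","slots_medium","ribs_short","slots_short","corner_long","corner_medium","corner_short","reader","read_spot","fixture","tape_mid","tray_mid"]:
        r=spot_point(c,n);print(n,[(np.round(q["point"],3).tolist(),round(q["conf"],2)) for q in r[:3]])
print(state()["clock"])
E
```

```text
pics
{'clock': 0.0, 'joint_positions': array([-1.15901543e+00,  3.20307481e-01,  1.56569378e+00,  1.28313254e-05,
        1.25738487e+00, -1.99730522e-02]), 'dq': array([-0.00064591,  0.00161205,  0.00041973,  0.00026519,  0.00087921,
       -0.00148094]), 'tau': array([ 7.04012909e-04, -4.15526569e+01, -2.34162104e+01,  8.08228424e-05,
        8.29441706e-03, -2.24055032e-05]), 'eef_pos': array([ 0.24045908, -0.52182273,  0.25246754]), 'ee_rot': array([-8.80773476e-04,  9.76788950e-01,  2.14202106e-01, -1.68568411e-04]), 'force': array([ 0.66435955,  0.70396524, -0.09803979]), 'moment': array([ 0.02642482,  0.01550692, -0.08525375]), 'width': 0.08556003193215818}
0.022
scene {'fx': 492.5885, 'fy': 492.5885, 'cx': 319.7397, 'cy': 205.7024, 'dist': [-0.0925, 0.0, 0.0, 0.0, 0.0], 'R': [[0.7989, -0.6015, -0.0025], [-0.3167, -0.4171, -0.8519], [0.5114, 0.6813, -0.5237]], 't': [-0.4384, 0.2832, 1.4998]}
grip_long [([0.442, -0.396, 0.133], 0.92)]
grip_medium [([0.464, -0.187, 0.133], 0.6)]
grip_short [([0.573, -0.317, 0.133], 0.56), ([0.433, 0.014, 0.066], 0.19)]
port_long [([0.462, -0.441
[... 1546 characters left out ...]
), ([0.593, -0.328, 0.088], 0.57), ([0.504, -0.196, 0.085], 0.36)]
slots_medium [([0.456, -0.203, 0.082], 0.83), ([0.416, -0.409, 0.085], 0.31)]
ribs_short [([0.548, -0.305, 0.079], 0.83)]
slots_short [([0.597, -0.328, 0.085], 0.87)]
corner_long [([0.552, 0.311, 0.057], 0.94)]
corner_medium [([0.54, 0.222, 0.062], 0.61), ([0.455, -0.202, 0.081], 0.35)]
corner_short [([0.537, 0.127, 0.063], 0.91), ([0.552, 0.314, 0.061], 0.51)]
reader [([0.632, -0.014, 0.058], 0.71)]
read_spot [([0.574, -0.02, 0.192], 0.89)]
fixture [([0.49, 0.263, 0.055], 0.67)]
tape_mid [([0.435, 0.013, 0.069], 0.75), ([0.461, -0.385, 0.087], 0.57)]
tray_mid [([0.651, -0.434, 0.062], 0.83), ([0.413, -0.41, 0.088], 0.3)]
2.1
```

View pics/scene0.png

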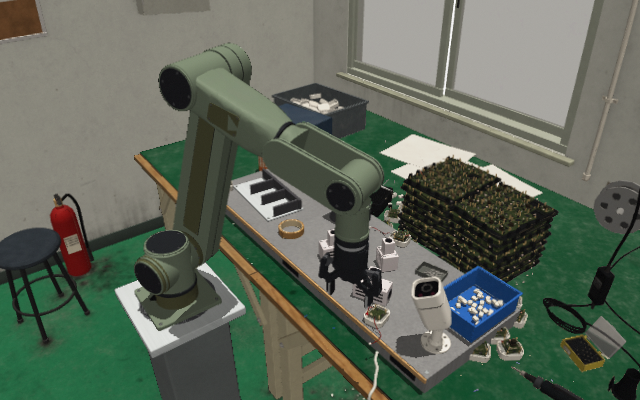

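View pics/top0.png

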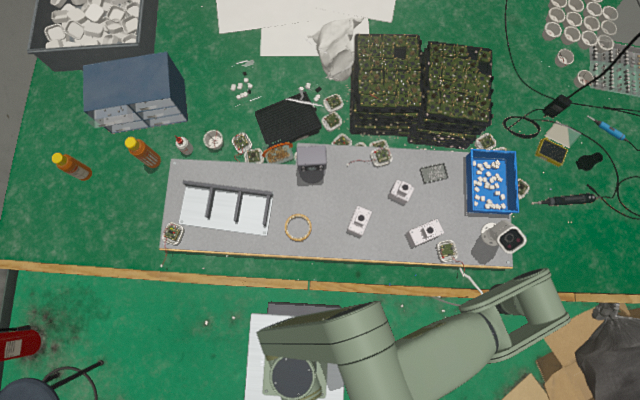

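```bash
cat > h.py <<'E'
from plant import *
import cv2,numpy as np
from scipy.optimize import minimize
def cloud(c,d):
    m=camera_model(c);v,u=np.nonzero(d>0)
    K=np.array([[m['fx'],0,m['cx']],[0,m['fy'],m['cy']],[0,0,1]])
    n=cv2.undistortPoints(np.stack([u,v],1).astype(float)[:,None],K,np.array(m['dist']))[:,0]
    z=d[v,u];P=np.c_[n*z[:,None],z]
    return (P-np.array(m['t']))@np.array(m['R']),u,v
def proj(c,X):
    m=camera_model(c);K=np.array([[m['fx'],0,m['cx']],[0,m['fy'],m['cy']],[0,0,1]])
    return cv2.projectPoints(np.atleast_2d(X).astype(float),cv2.Rodrigues(np.array(m['R']))[0],np.array(m['t']),K,np.array(m['dist']))[0][:,0]
def grab():
    o={}
    for c in("scene","top"):
        p,d=grab_frame(c);P,u,v=cloud(c,d);o[c]=(p,d,P,u,v)
    return o
def fitrect(P,L,W,x0):
    # maximise points inside, min outside distance + center balance
    def f(q):
        c,s=np.cos(q[2]),np.sin(q[2]);D=P[:,:2]-q[:2]
        a=np.abs(D@[c,s])-L/2;b=np.abs(D@[-s,c])-W/2
        return (np.clip(a,0,None)**2+np.clip(b,0,None)**2).sum()
    return minimize(f,x0,method='Nelder-Mead',options=dict(xatol=1e-5,fatol=1e-10))
def crop(c,p,X,r,name,k=4):
    u,v=proj(c,X)[0].astype(int);q=p[max(0,v-r):v+r,max(0,u-r):u+r,::-1]
    cv2.imwrite(name,cv2.resize(q,None,fx=k,fy=k,interpolation=cv2.INTER_CUBIC))
E
cat > a.py <<'E'
from h import *
import sys
o=grab()
H={'long':(.44,-.395,-66,.104),'medium':(.463,-.186,-13,.084),'short':(.571,-.316,62,.064)}
for n,(x,y,a,L) in H.items():
  for c in o:
    P=o[c][2];r=np.hypot(P[:,0]-x,P[:,1]-y)
    top=P[(r<.075)&(abs(P[:,2]-.111)<.006)]; nk=P[(r<.04)&(abs(P[:,2]-.151)<.006)]
    print(n,c,len(top),np.round(np.median(top[:,2]),4),len(nk),np.round(np.median(nk[:,2]),4) if len(nk) else 0, 'neckc',np.round(nk.mean(0),4) if len(nk) else '')
    if len(top)>10:
        rr=cv2.minAreaRect((top[:,:2]*1000).astype(np.float32));print('  rect',np.round(rr[0],1),np.round(rr[1],1),round(rr[2],1))
    if len(nk)>10:
        rr=cv2.minAreaRect((nk[:,:2]*1000).astype(np.float32));print('  nrect',np.round(rr[0],1),np.round(rr[1],1),round(rr[2],1))
for c in o:
    P=o[c][2];r=np.hypot(P[:,0]-.635,P[:,1]+.015)
    hd=P[(r<.075)&(abs(P[:,2]-.229)<.006)];print('reader',c,len(hd),np.median(hd[:,2]) if len(hd) else 0)
    if len(hd)>10:print(' rect',cv2.minAreaRect((hd[:,:2]*1000).astype(np.float32)))
    st=P[(abs(P[:,2]-.103)<.005)&(np.hypot(P[:,0]-.5,P[:,1]-.26)<.2)];print('stops',len(st), np.median(st[:,2]) if len(st) else 0)
    np.save(c+'_st.npy',st);b=P[(abs(P[:,2]-.055)<.01)&(abs(P[:,0]-.5)<.1)&(abs(P[:,1]+.1)<.05)];print('board z',np.median(b[:,2]))
    pl=P[(abs(P[:,2]-.063)<.004)&(abs(P[:,0]-.5)<.12)&(abs(P[:,1]-.26)<.2)];print('plate',len(pl));np.save(c+'_pl.npy',pl)
top=o['top'][0];crop('top',top,[.5,-.3,.1],75,'pics/c1.png',4)
crop('top',top,[.52,.15,.1],95,'pics/c2.png',4)
crop('scene',o['scene'][0],[.5,-.3,.1],75,'pics/c3.png',4)
crop('scene',o['scene'][0],[.52,.15,.1],90,'pics/c4.png',4)
E
python3 a.py
```

```text
long scene 129 0.1106 29 0.1531 neckc [ 0.4434 -0.3894  0.1527]
  rect [ 438.9 -401.6] [56.3 95.5] 27.3
  nrect [ 447.8 -390.3] [17.5 31.2] 51.6
long top 376 0.1098 106 0.1504 neckc [ 0.439  -0.3937  0.1504]
  rect [ 439.3 -393.7] [ 52.2 106.6] 25.4
  nrect [ 439.3 -393.7] [32.4 33.7] 25.5
medium scene 121 0.1116 46 0.1517 neckc [ 0.4565 -0.1793  0.1514]
  rect [ 442.1 -175.5] [62.5 37.8] 71.3
  nrect [ 455.9 -177.1] [42.3 18.8] 51.8
medium top 282 0.1101 102 0.1506 neckc [ 0.4662 -0.1804  0.1506]
  rect [ 466.4 -179.3] [53.4 84.4] 70.3
  nrect [ 466.5 -180.6] [31.3 32.5] 69.5
short scene 149 0.1116 87 0.1512 neckc [ 0.5678 -0.3195  0.151 ]
  rect [ 569.3 -319.7] [67.4 52.3] 64.8
  nrect [ 570.2 -317.1] [36.5 32.2] 64.3
short top 164 0.1105 99 0.1505 neckc [ 0.5716 -0.314   0.1502]
  rect [ 571.8 -314.8] [61.6 52.9] 67.1
  nrect [ 572.3 -314. ] [31.8 33.4] 67.0
reader scene 0 0
stops 354 0.10350192657386814
board z 0.056694321776655385
plate 973
reader top 539 0.2283060779946714
 rect ((637.0479125976562, -17.054718017578125), (60.675540924072266, 88.8582534790039), 6.1187334060668945)
stops 574 0.10237724773853019
board z 0.05460275573236624
plate 2731
```

View pics/c1.png

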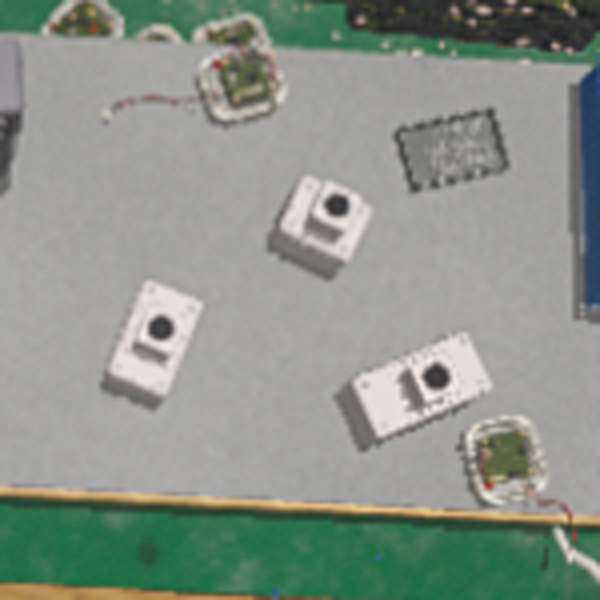

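View pics/c2.png

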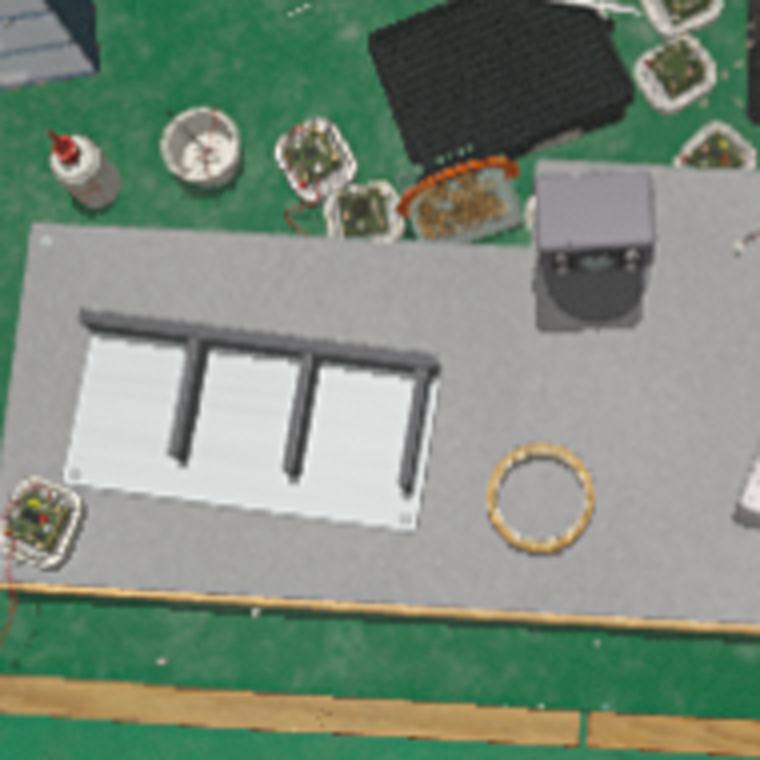

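View pics/c4.png

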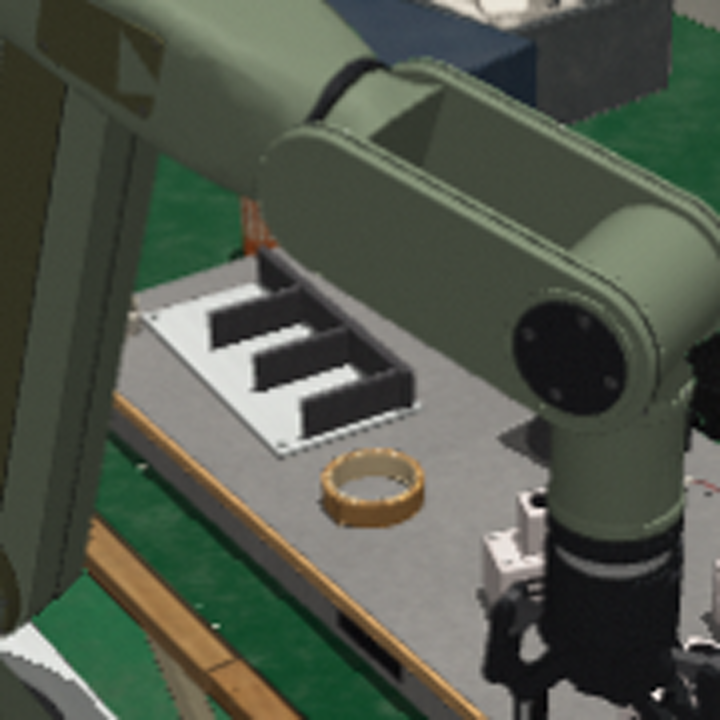

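Run:
```python
import numpy as np,cv2
st=np.load('top_st.npy');pl=np.load('top_pl.npy')
# back stop axis & side stops
for yaw in np.radians(np.arange(-8,-0.9,.5)):
    c,s=np.cos(yaw),np.sin(yaw);D=st[:,:2]-[.49,.263]
    a=D@[c,s]; b=D@[-s,c]
    h1=np.histogram(a,bins=np.arange(-.12,.12,.002))[0];h2=np.histogram(b,bins=np.arange(-.2,.2,.002))[0]
    print(round(np.degrees(yaw),1),(h1**2).sum(),(h2**2).sum())
```

```text
-8.0 9610 5502
-7.5 10002 5698
-7.0 10844 5862
-6.5 11452 6030
-6.0 12320 6164
-5.5 13216 6264
-5.0 14134 6244
-4.5 14730 6124
-4.0 15152 6256
-3.5 15390 6170
-3.0 14902 6048
-2.5 14060 5902
-2.0 13108 5830
-1.5 12310 5874
-1.0 11322 5702
```

Run:
```python
import numpy as np,cv2
from scipy.optimize import minimize_scalar
st=np.load('top_st.npy');pl=np.load('top_pl.npy')
P=np.vstack([st,pl])[:,:2]
print(cv2.minAreaRect((st[:,:2]*1000).astype(np.float32)))
print(cv2.minAreaRect((pl[:,:2]*1000).astype(np.float32)))
for y in(-5,-4.5,-4,-3.5,-3):
    c,s=np.cos(np.radians(y)),np.sin(np.radians(y))
    D=st[:,:2]-[.49,.263];a=D@[c,s];b=D@[-s,c]
    bs=a>.045
    print(y,'back a',np.percentile(a[bs],[0,2,50,98,100]).round(4),'b',np.percentile(b[bs],[0,100]).round(4), 'front',a.min().round(4))
    bb=np.sort(b[~bs]);
    g=np.split(bb,np.nonzero(np.diff(bb)>.02)[0]+1);print([ (x.min().round(4),np.median(x).round(4),x.max().round(4)) for x in g if len(x)>5])
    ff=[np.polyfit(a[~bs&(abs(b-np.median(x))<.015)],b[~bs&(abs(b-np.median(x))<.015)],1)[0] for x in g if len(x)>5];print(np.degrees(ff))
    print(np.degrees(np.polyfit(b[bs],a[bs],1)[0]))
```

```text
((474.0710754394531, 267.57159423828125), (306.7600402832031, 170.79640197753906), 86.98867797851562)
((499.66351318359375, 259.6156005859375), (398.49945068359375, 239.40496826171875), 89.90467834472656)
-5 back a [0.045  0.0472 0.0613 0.0692 0.0703] b [-0.1477  0.1489] front -0.1069
[(np.float64(-0.1447), np.float64(-0.1392), np.float64(-0.1341)), (np.float64(-0.0501), np.float64(-0.0441), np.float64(-0.0384)), (np.float64(0.0464), np.float64(0.0513), np.float64(0.0583))]
[0.84873833 0.9313499  0.79590512]
-0.7017509686148468
-4.5 back a [0.0452 0.0475 0.0613 0.0687 0.0694] b [-0.1482  0.1484] front -0.1056
[(np.float64(-0.1445), np.float64(-0.1394), np.float64(-0.1343)), (np.float64(-0.05), np.float64(-0.0442), np.float64(-0.0386)), (np.float64(0.0462), np.float64(0.0512), np.float64(0.0582))]
[0.08258775 0.43979409 0.40705977]
-0.3484376106502481
-4 back a [0.0453 0.0482 0.0613 0.0684 0.0693] b [-0.1487  0.1479] front -0.1042
[(np.float64(-0.1446), np.float64(-0.1392), np.float64(-0.1342)), (np.float64(-0.0499), np.float64(-0.0442), np.float64(-0.0387)), (np.float64(0.046), np.float64(0.0513), np.float64(0.058))]
[-0.30027083 -0.18995697 -0.0854494 ]
0.08495751689274632
-3.5 back a [0.0454 0.0475 0.0611 0.0683 0.0693] b [-0.1492  0.1473] front -0.1029
[(np.float64(-0.1449), np.float64(-0.1395), np.float64(-0.134)), (np.float64(-0.0498), np.float64(-0.0441), np.float64(-0.0389)), (np.float64(0.0458), np.float64(0.0511), np.float64(0.0579))]
[-1.02160875 -0.68316651 -0.80395872]
0.4585739582473446
-3 back a [0.0452 0.0462 0.0612 0.0687 0.0693] b [-0.1497  0.1468] front -0.1015
[(np.float64(-0.1453), np.float64(-0.1397), np.float64(-0.1338)), (np.float64(-0.0498), np.float64(-0.0441), np.float64(-0.0388)), (np.float64(0.0456), np.float64(0.051), np.float64(0.0578))]
[-1.51508834 -1.17647585 -1.30880304]
0.9334846584523377
```

```bash
cat > mv.py <<'E'
import sys,numpy as np
from plant import state
from scipy.spatial.transform import Rotation as R
def cur():
    s=state();q=s['ee_rot'];return s,np.array(s['eef_pos']),R.from_quat([q[1],q[2],q[3],q[0]])
def des(az):
    a=np.radians(az);y=np.array([np.cos(a),np.sin(a),0]);z=np.array([0,0,-1.]);x=np.cross(y,z)
    return R.from_matrix(np.c_[x,y,z])
s,p,r=cur()
Y=r.as_matrix()[:,1];Z=r.as_matrix()[:,2]
print('t',round(s['clock'],2),'tcp',p.round(4),'az',round(np.degrees(np.arctan2(Y[1],Y[0])),2),'tilt',np.degrees(np.arccos(-Z[2])).round(2),'F',np.round(s['force'],1),'w',round(s['width'],4),'q6',round(s['joint_positions'][5],2))
if len(sys.argv)>4:
    x,y,z,az=map(float,sys.argv[1:5])
    w=np.degrees((r.inv()*des(az)).as_rotvec());d=r.inv().apply(np.array([x,y,z])-p)*100
    print('turn',w.round(2),'shift',d.round(2),'dist',np.linalg.norm(d).round(1))
E
python3 mv.py .4393 -.3937 .20 -64.5
```

```text
t 2.2 tcp [ 0.2406 -0.5222  0.2534] az -65.26 tilt 0.01 F [-0.7 -0.8 -0. ] w 0.0855 q6 -0.02
turn [ 0.01  0.   -0.76] shift [23.42 -3.36  5.34] dist 24.3
```

drive_tool(targets="0 0 0 2 -0.3 0.5 0; 0 0 0 6 -0.8 1.3 0; 0 0 -0.4 10 -1.4 2.2 0; 0 0 -0.5 14 -2 3.2 0; 0 0 -0.76 18 -2.6 4.1 0; 0 0 -0.76 21 -3 4.8 0; 0 0 -0.76 23.4 -3.4 5.3 0; 0 0 -0.76 23.4 -3.4 5.3 0", squeeze=60)

```text
clock: 3.0
eef_pos: [0.4409, -0.3915, 0.1994]
ee_rot: [-0.001, 0.975, 0.222, -0.0]
force: [-0.0, -0.8, -1.1]
width: 0.0854
```

```bash
python3 mv.py .4393 -.3937 .137 -64.5
python3 - <<'E'
from h import *
p,d=grab_frame('top');P,u,v=cloud('top',d)
for n,(x,y) in {'long':(.4393,-.3937)}.items():
    r=np.hypot(P[:,0]-x,P[:,1]-y);t=P[(r<.075)&(abs(P[:,2]-.111)<.006)];print(len(t),cv2.minAreaRect((t[:,:2]*1000).astype(np.float32)))
crop('top',p,[.44,-.39,.1],60,'pics/d1.png',5)
E
```

```text
t 3.0 tcp [ 0.4409 -0.3915  0.1994] az -64.3 tilt 0.09 F [-0.  -0.8 -1.1] w 0.0854 q6 0.38
turn [-0.08 -0.02  0.2 ] shift [-0.24  0.14  6.24] dist 6.2
9 ((441.6366271972656, -343.2124938964844), (5.812775135040283, 21.102266311645508), 52.75292205810547)
```

drive_tool(targets="0 0 0.2 -0.2 0.1 0.5 0; 0 0 0.2 -0.24 0.14 1.8 0; 0 0 0.2 -0.24 0.14 3.2 0; 0 0 0.2 -0.24 0.14 4.6 0; 0 0 0.2 -0.24 0.14 5.6 0; 0 0 0.2 -0.24 0.14 6.2 0; 0 0 0.2 -0.24 0.14 6.2 0")

```text
clock: 3.75
eef_pos: [0.4373, -0.3949, 0.1368]
ee_rot: [-0.001, 0.976, 0.22, -0.001]
force: [-0.7, -0.4, 0.6]
width: 0.0855
```

```bash
python3 mv.py .4393 -.3937 .137 -64.5
python3 - <<'E'
from h import *
p,d=grab_frame('scene')
crop('scene',p,[.44,-.39,.1],60,'pics/d2.png',5)
E
```

```text
t 3.75 tcp [ 0.4373 -0.3949  0.1368] az -64.6 tilt 0.16 F [-0.7 -0.4  0.6] w 0.0855 q6 0.37
turn [-0.14  0.08 -0.1 ] shift [ 0.23 -0.02 -0.02] dist 0.2
```

View pics/d2.png

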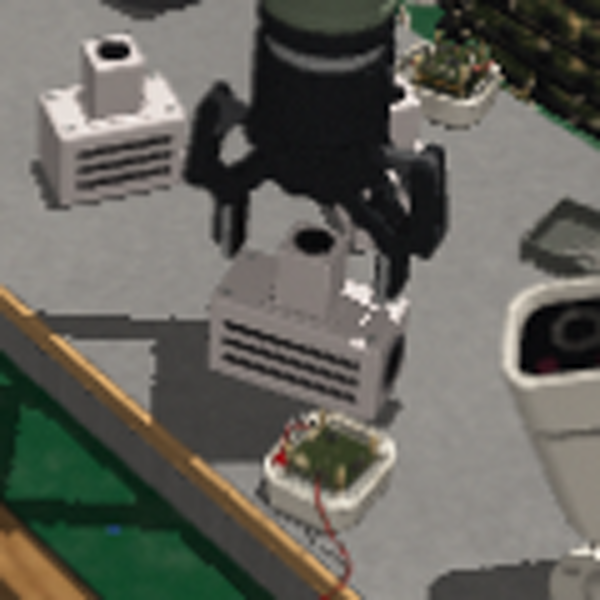

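drive_tool(targets="0 0 0 0.15 0 0 0; 0 0 0 0.15 0 0 0.3; 0 0 0 0.15 0 0 0.6; 0 0 0 0.15 0 0 1; 0 0 0 0.15 0 0 1; 0 0 0 0.15 0 0 1; 0 0 0 0.15 0 0 1; 0 0 0 0.15 0 0 1", squeeze=60)

```text
clock: 4.6
eef_pos: [0.4393, -0.3947, 0.138]
ee_rot: [-0.0, 0.975, 0.22, -0.0]
force: [-0.9, -0.7, 3.1]
width: 0.0315
```

```bash
python3 mv.py .4393 -.3937 .25 -64.5
```

```text
t 4.6 tcp [ 0.4393 -0.3947  0.138 ] az -64.58 tilt 0.04 F [-0.9 -0.7  3.1] w 0.0315 q6 0.38
turn [-0.02  0.03 -0.08] shift [  0.04  -0.09 -11.2 ] dist 11.2
```

drive_tool(targets="0 0 0 0 0 -0.5 1; 0 0 0 0 0 -2 1; 0 0 0 0 0 -4.5 1; 0 0 0 0 0 -7.5 1; 0 0 0 0 0 -10.5 1; 0 0 0 0 0 -13 1; 0 0 0 0 0 -14.5 1; 0 0 0 0 0 -15 1")

```text
clock: 5.4
eef_pos: [0.4396, -0.3948, 0.2894]
ee_rot: [0.001, 0.975, 0.22, 0.0]
force: [-1.2, 0.8, -3.1]
width: 0.0315
```

```bash
python3 mv.py .44 -.03 .25 -83.9
```

```text
t 5.4 tcp [ 0.4396 -0.3948  0.2894] az -64.58 tilt 0.09 F [-1.2  0.8 -3.1] w 0.0315 q6 0.38
turn [ 0.08 -0.03 19.32] shift [ 15.69 -32.94   3.89] dist 36.7
```

drive_tool(targets="0 0 1 0.8 -1.6 0 1; 0 0 3 2.2 -4.6 0 1; 0 0 5 4 -8.4 0 1; 0 0 8 5.9 -12.4 0 1; 0 0 11 7.8 -16.4 0 1; 0 0 14 9.7 -20.4 0.5 1; 0 0 16 11.6 -24.4 1 1; 0 0 17 13 -27.3 2 1")

```text
clock: 6.2
eef_pos: [0.4389, -0.09, 0.2682]
ee_rot: [0.0, 0.997, 0.073, -0.0]
force: [1.0, 0.1, -2.4]
width: 0.0315
```

```bash
python3 mv.py .45 -.03 .25 -83.9
```

```text
t 6.2 tcp [ 0.4389 -0.09    0.2682] az -81.58 tilt 0.02 F [ 1.   0.1 -2.4] w 0.0315 q6 1.2
turn [0.01 0.02 2.32] shift [ 1.98 -5.77  1.82] dist 6.4
```

drive_tool(targets="0 0 1 0.4 -1.5 0.5 1; 0 0 2 1 -3.2 1 1; 0 0 2.3 1.5 -4.8 1.5 1; 0 0 2.3 2 -5.8 1.8 1; 0 0 2.3 2 -5.8 1.8 1; 0 0 2.3 2 -5.8 1.8 1")

```text
clock: 6.8
eef_pos: [0.45, -0.03, 0.2499]
ee_rot: [0.0, 0.999, 0.054, -0.001]
force: [0.8, -0.4, -2.6]
width: 0.0312
```

```bash
python3 mv.py .5465 -.0267 .25 -83.9
python3 - <<'E'
from h import *
o=grab()
P=o['top'][2];r=np.hypot(P[:,0]-.637,P[:,1]+.017)
hd=P[(r<.065)&(abs(P[:,2]-.229)<.006)]
print(len(hd),cv2.minAreaRect((hd[:,:2]*1000).astype(np.float32)))
R=fitrect(hd,.0595,.0895,[.637,-.017,.107]);print(R.x[:2],np.degrees(R.x[2]),R.fun)
# yaw by histogram sharpness
u,v=o['top'][3],o['top'][4]
# local-plane regressions per edge: extremes
c,s=np.cos(.107),np.sin(.107);D=hd[:,:2]-[.637,-.017];a=D@[c,s];b=D@[-s,c]
bins=np.round(b/.004);k=np.unique(bins);k=k[2:-2]
f=np.array([[b[bins==i].mean(),a[bins==i].min(),a[bins==i].max()] for i in k])
print('front',np.polyfit(f[:,0],f[:,1],1),'back',np.polyfit(f[:,0],f[:,2],1))
P=o['scene'][2];u,v=o['scene'][3],o['scene'][4]
for c in o: crop(c,o[c][0],[.55,-.03,.2],55,f'pics/e_{c}.png',5)
print(spot_point('top','read_spot'),spot_point('top','reader'))
# housing block top in gripper
P=o['top'][2];m=(np.hypot(P[:,0]-.45,P[:,1]+.03)<.08)
for z in(.223,):
  t=P[m&(abs(P[:,2]-z)<.006)];print(len(t))
E
```

```text
t 6.8 tcp [ 0.45   -0.03    0.2499] az -83.85 tilt 0.09 F [ 0.8 -0.4 -2.6] w 0.0312 q6 1.37
turn [0.04 0.08 0.05] shift [ 9.63  0.71 -0.03] dist 9.7
542 ((636.0171508789062, -17.04184341430664), (62.257301330566406, 88.99523162841797), 6.130729675292969)
[ 0.63579801 -0.01694164] 6.9753359719507975 5.017645651556228e-06
front [-0.00970378 -0.02933104] back [-0.01747979  0.02755235]
[{'point': [0.5719, -0.0238, 0.1963], 'conf': 0.71}] [{'point': [0.633, -0.0158, 0.0558], 'conf': 0.67}]
190
```

View pics/e_scene.png

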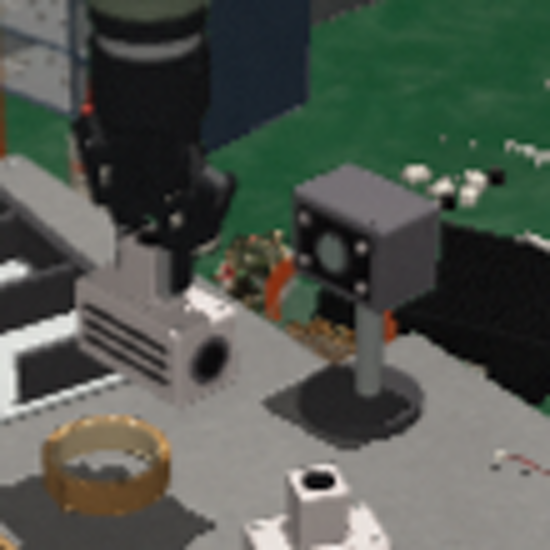

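View pics/e_top.png

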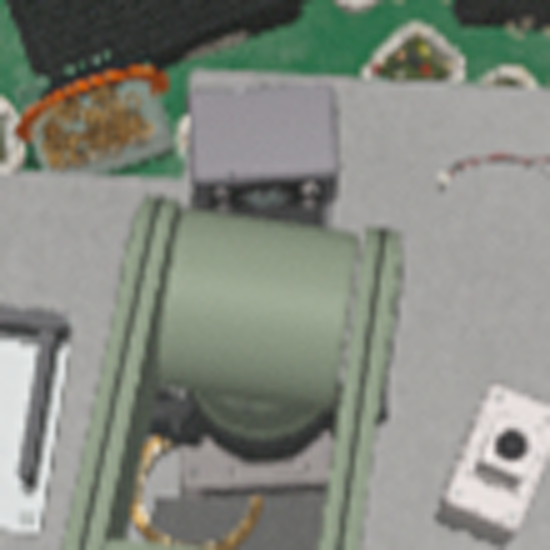

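```bash
python3 mv.py .5462 -.0276 .25 -83.2
```

```text
t 7.0 tcp [ 0.4501 -0.0303  0.2503] az -83.94 tilt 0.03 F [ 0.3  0.4 -2.4] w 0.0312 q6 1.37
turn [ 0.03  0.   -0.74] shift [9.58 0.74 0.03] dist 9.6
```

drive_tool(targets="0 0 0 0.8 0.1 0 1; 0 0 -0.4 2.5 0.2 0 1; 0 0 -0.7 4.5 0.4 0 1; 0 0 -0.7 6.3 0.5 0 1; 0 0 -0.7 7.8 0.6 0 1; 0 0 -0.7 9 0.7 0 1; 0 0 -0.7 9.6 0.7 0 1; 0 0 -0.7 9.6 0.7 0 1")

```text
clock: 7.8
eef_pos: [0.547, -0.0272, 0.2501]
ee_rot: [0.0, 0.998, 0.059, -0.0]
force: [-0.6, 0.8, -2.9]
width: 0.0312
```

```bash
cat > chk.py <<'E'
from h import *
import sys
yaw=float(sys.argv[1]) # reader-frame view
o=grab()
c,s=np.cos(np.radians(6.8)),np.sin(np.radians(6.8))
S=np.array([.572,-.0245,.195])
P=o['scene'][2];D=P-S;a=D[:,0]*c+D[:,1]*s;b=-D[:,0]*s+D[:,1]*c;z=D[:,2]
m=(abs(b)<.09)&(abs(z)<.05)&(a<.03)&(a>-.14)
print('n',m.sum(),'a',np.percentile(a[m],[1,50,99]).round(4),'b',np.percentile(b[m],[1,50,99]).round(4),'z',np.percentile(z[m],[1,99]).round(4))
t=m&(abs(z)<.02)
# camera-near faces: -y side of things (b min) and -a side
crop('scene',o['scene'][0],[.55,-.03,.2],55,sys.argv[2],5)
np.save('sc.npy',np.c_[a,b,z][m])
E
python3 chk.py 0 pics/f1.png;python3 mv.py .5462 -.0276 .25 -83.2
```

```text
n 657 a [-0.0568 -0.0473  0.0291] b [-0.0542 -0.0196  0.0509] z [-0.0241  0.0487]
t 7.9 tcp [ 0.5458 -0.0272  0.2502] az -83.24 tilt 0.06 F [-0.6  0.6 -2.7] w 0.0313 q6 1.38
turn [ 0.02  0.06 -0.04] shift [0.03 0.04 0.02] dist 0.1
```

View pics/f1.png

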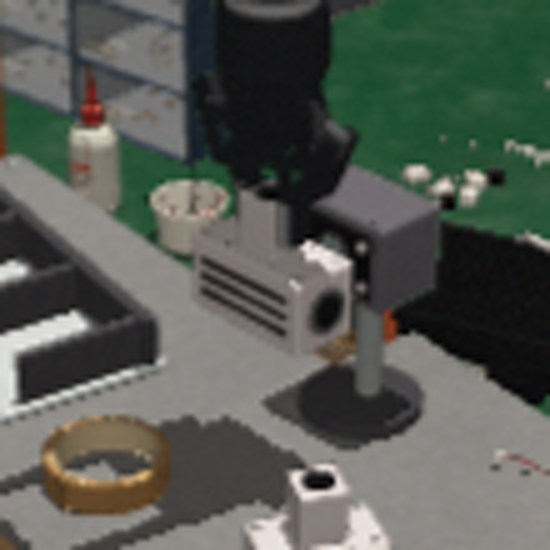

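```bash
cat > hold.py <<'E'
from plant import *
import numpy as np
a=state();pp=[]
for i in range(50):
    grab_frame('top');s=state();pp.append(s['eef_pos'])
pp=np.array(pp);print('held',s['clock']-a['clock'],'mean',pp.mean(0).round(4),'std',pp.std(0).round(5))
E
python3 hold.py
python3 - <<'E'
import numpy as np
P=np.load('sc.npy')
# slot face: a about -.052
m=(abs(P[:,0]+.052)<.008)&(abs(P[:,2])<.02)
print(m.sum(),P[m].mean(0).round(4),np.degrees(np.polyfit(P[m,1],P[m,0],1)[0]))
m=(abs(P[:,1]+.052)<.006)&(abs(P[:,2])<.02)&(P[:,0]<-.005)&(P[:,0]>-.045)
print(m.sum(),P[m].mean(0).round(4),np.degrees(np.polyfit(P[m,0],P[m,1],1)[0]))
E
python3 mv.py .5 -.03 .25 0
```

```text
held 2.5 mean [ 0.5463 -0.0271  0.2504] std [1.7e-04 1.0e-05 7.0e-05]
235 [-0.0519 -0.0032  0.0001] -0.7717985556104636
88 [-0.0257 -0.0515  0.0008] -0.23864563820556706
t 10.4 tcp [ 0.5463 -0.0271  0.2504] az -83.24 tilt 0.03 F [-0.3  0.5 -3.9] w 0.0313 q6 1.38
turn [ 2.000e-02  2.000e-02 -8.324e+01] shift [-4.64 -0.26  0.04] dist 4.6
```

```bash
python3 mv.py .5204 -.0307 .25 6.8
```

```text
t 10.4 tcp [ 0.5463 -0.0271  0.2504] az -83.24 tilt 0.03 F [-0.3  0.5 -3.9] w 0.0313 q6 1.38
turn [ 2.000e-02  2.000e-02 -9.004e+01] shift [-2.62  0.05  0.04] dist 2.6
```

drive_tool(targets="0 0 0 -1 0 0 1; 0 0 -2 -2.6 0 0 1; 0 0 -7 -2.6 0 0 1; 0 0 -13 -2.6 0 0 1; 0 0 -20 -2.6 0 0 1; 0 0 -27 -2.6 0 0 1; 0 0 -34 -2.6 0 0 1; 0 0 -41 -2.6 0 0 1")

```text
clock: 11.2
eef_pos: [0.5197, -0.0303, 0.2504]
ee_rot: [0.0, 0.913, 0.407, -0.0]
force: [-0.9, -0.3, -2.4]
width: 0.0312
```

```bash
python3 mv.py .5204 -.0307 .25 6.8
```

```text
t 11.2 tcp [ 0.5197 -0.0303  0.2504] az -41.95 tilt 0.04 F [-0.9 -0.3 -2.4] w 0.0312 q6 0.65
turn [-2.000e-02  4.000e-02 -4.875e+01] shift [0.02 0.08 0.04] dist 0.1
```

drive_tool(targets="0 0 -8 0 0.05 0 1; 0 0 -16 0 0.05 0 1; 0 0 -24 0 0.05 0 1; 0 0 -32 0 0.05 0 1; 0 0 -39 0 0.05 0 1; 0 0 -45 0 0.05 0 1; 0 0 -48.7 0 0.08 0 1; 0 0 -48.75 0 0.08 0 1")

```text
clock: 12.0
eef_pos: [0.5195, -0.0308, 0.2505]
ee_rot: [-0.0, 0.664, 0.748, -0.001]
force: [-0.8, -1.1, -1.9]
width: 0.0312
```

```bash
python3 chk.py 0 pics/f2.png;python3 mv.py .5204 -.0307 .25 6.8
python3 - <<'E'
import numpy as np
P=np.load('sc.npy')
m=(abs(P[:,1]+.026)<.008)&(abs(P[:,2])<.02)&(P[:,0]<-.003)&(P[:,0]>-.1)
print(m.sum(),P[m].mean(0).round(4),P[m].min(0),P[m].max(0),np.degrees(np.polyfit(P[m,0],P[m,1],1)[0]))
E
```

```text
n 681 a [-0.1083 -0.0722  0.0292] b [-0.0307 -0.0215  0.0236] z [-0.0227  0.0491]
t 12.1 tcp [ 0.5198 -0.0309  0.2505] az 6.71 tilt 0.05 F [-0.4 -0.3 -2.8] w 0.0314 q6 -0.2
turn [-0.05  0.03 -0.09] shift [0.01 0.06 0.05] dist 0.1
209 [-0.0538 -0.0259 -0.    ] [-0.09998639 -0.03107757 -0.01988803] [-0.00379449 -0.01902687  0.01992183] 0.10709941888624476
```

View pics/f2.png

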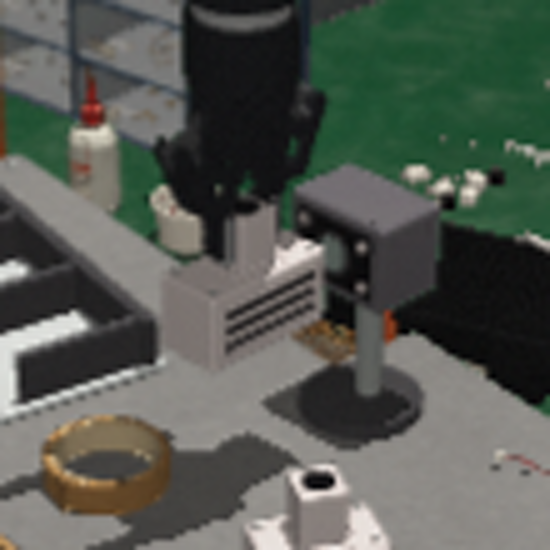

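```bash
python3 hold.py;python3 mv.py .5204 -.0307 .25 96.8
```

```text
held 2.5 mean [ 0.5202 -0.0308  0.2504] std [7.e-05 1.e-05 2.e-05]
t 14.6 tcp [ 0.5203 -0.0308  0.2504] az 6.8 tilt 0.04 F [ 0.4 -0.6 -3.4] w 0.0314 q6 -0.2
turn [-5.e-02 -1.e-02 -9.e+01] shift [0.01 0.01 0.04] dist 0.0
```

drive_tool(targets="0 0 -2 0 0 0 1; 0 0 -8 0 0 0 1; 0 0 -16 0 0 0 1; 0 0 -24 0 0 0 1; 0 0 -32 0 0 0 1; 0 0 -40 0 0 0 1; 0 0 -48 0 0 0 1; 0 0 -56 0 0 0 1")

```text
clock: 15.4
eef_pos: [0.5203, -0.0308, 0.2504]
ee_rot: [-0.0, 0.232, 0.973, -0.0]
force: [1.1, -0.9, -3.0]
width: 0.031
```

```bash
python3 mv.py .5204 -.0307 .25 96.8
```

```text
t 15.4 tcp [ 0.5203 -0.0308  0.2504] az 63.13 tilt 0.04 F [ 1.1 -0.9 -3. ] w 0.031 q6 -1.18
turn [-3.000e-02 -3.000e-02 -3.367e+01] shift [-0.01  0.01  0.04] dist 0.0
```

drive_tool(targets="0 0 -8 0 0 0 1; 0 0 -16 0 0 0 1; 0 0 -24 -0.4 0.3 0 1; 0 0 -30 -1 0.7 0 1; 0 0 -33.5 -1.6 1.1 0 1; 0 0 -33.7 -2.1 1.4 0 1; 0 0 -33.7 -2.17 1.46 0 1; 0 0 -33.7 -2.17 1.46 0 1")

```text
clock: 16.2
eef_pos: [0.5461, -0.0276, 0.2502]
ee_rot: [-0.001, -0.059, 0.998, -0.0]
force: [0.6, 0.2, -2.7]
width: 0.0311
```

```bash
python3 chk.py 0 pics/f3.png;python3 mv.py .5462 -.0276 .25 96.8
python3 - <<'E'
import numpy as np
P=np.load('sc.npy')
m=(abs(P[:,0]+.052)<.008)&(abs(P[:,2])<.02)
print(m.sum(),P[m].mean(0).round(4),np.degrees(np.polyfit(P[m,1],P[m,0],1)[0]))
m=(abs(P[:,1]+.052)<.006)&(abs(P[:,2])<.02)&(P[:,0]<-.005)&(P[:,0]>-.045)
print(m.sum(),P[m].mean(0).round(4),np.degrees(np.polyfit(P[m,0],P[m,1],1)[0]))
E
```

```text
n 641 a [-0.0564 -0.0466  0.0292] b [-0.0536 -0.0207  0.048 ] z [-0.0235  0.0483]
t 16.3 tcp [ 0.5459 -0.0276  0.2503] az 96.79 tilt 0.07 F [ 0.3 -0.6 -3.9] w 0.0313 q6 -1.76
turn [-0.02 -0.07 -0.01] shift [-0.03 -0.    0.03] dist 0.0
224 [-0.0518 -0.0063  0.    ] -0.5217794472911523
85 [-0.024  -0.0502 -0.0004] 0.007742274236455514
```

View pics/f3.png

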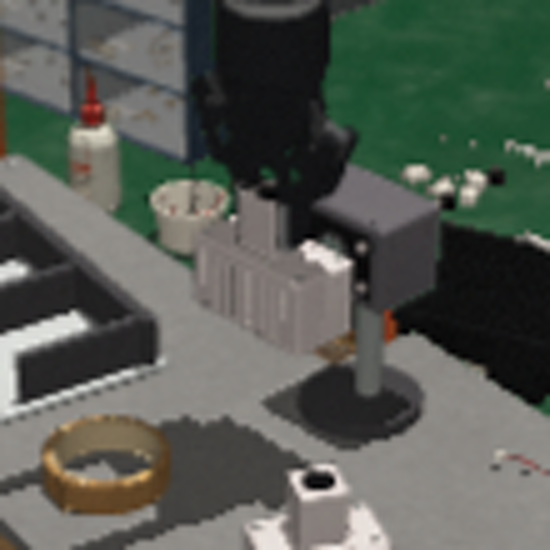

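```bash
python3 hold.py;python3 mv.py .489 .3535 .25 -4.2
```

```text
held 2.5 mean [ 0.5462 -0.0276  0.2504] std [8.e-05 1.e-05 3.e-05]
t 18.8 tcp [ 0.5462 -0.0276  0.2504] az 96.83 tilt 0.04 F [ 0.7  0.4 -3.5] w 0.0313 q6 -1.76
turn [-5.0000e-02 -0.0000e+00  1.0103e+02] shift [1.150e+00 3.852e+01 2.000e-02] dist 38.5
```

drive_tool(targets="0 0 0 1 0 0 1; 0 0 0 3 0.3 0 1; 0 0 2 5 1.5 0 1; 0 0 8 6 4.5 0 1; 0 0 16 6 8 0 1; 0 0 24 6 12 0 1; 0 0 32 6 16 0 1; 0 0 40 5.5 20 0 1")

```text
clock: 19.6
eef_pos: [0.4663, 0.1645, 0.2506]
ee_rot: [-0.0, 0.287, 0.958, -0.001]
force: [1.2, -0.9, -2.7]
width: 0.0312
```

```bash
python3 mv.py .489 .3535 .25 -4.2
```

```text
t 19.6 tcp [0.4663 0.1645 0.2506] az 56.64 tilt 0.07 F [ 1.2 -0.9 -2.7] w 0.0312 q6 -0.67
turn [-7.000e-02  2.000e-02  6.084e+01] shift [ 8.5  17.03  0.04] dist 19.0
```

drive_tool(targets="0 0 8 1.5 3 0 1; 0 0 16 3 6 0 1; 0 0 24 4.5 9 0 1; 0 0 32 5.9 11.8 0 1; 0 0 40 7.1 14.2 0 1; 0 0 48 8 16 0 1; 0 0 55 8.4 16.8 0 1; 0 0 60.8 8.5 17 0 1")

```text
clock: 20.4
eef_pos: [0.4883, 0.3541, 0.2501]
ee_rot: [-0.0, 0.733, 0.68, -0.001]
force: [-0.3, -0.6, -3.5]
width: 0.0311
```

```bash
python3 mv.py .489 .3535 .152 -4.2
```

```text
t 20.4 tcp [0.4883 0.3541 0.2501] az -4.34 tilt 0.1 F [-0.3 -0.6 -3.5] w 0.0311 q6 0.68
turn [-0.08  0.07 -0.14] shift [-0.04  0.09  9.81] dist 9.8
```

drive_tool(targets="0 0 0 0 0 0.6 1; 0 0 0 0 0 2 1; 0 0 0 0 0 4 1; 0 0 0 0 0 6 1; 0 0 0 0 0 7.8 1; 0 0 0 0 0 9 1; 0 0 0 0 0 9.8 1; 0 0 0 0 0 9.8 1")

```text
clock: 21.2
eef_pos: [0.4876, 0.3534, 0.1511]
ee_rot: [-0.0, 0.733, 0.68, -0.002]
force: [0.0, 0.8, -2.7]
width: 0.0312
```

```bash
python3 mv.py .489 .3535 .146 -4.2
python3 - <<'E'
from h import *
p,d=grab_frame('scene')
crop('scene',p,[.5,.3,.1],60,'pics/g1.png',5)
E
```

```text
t 21.2 tcp [0.4876 0.3534 0.1511] az -4.31 tilt 0.23 F [ 0.   0.8 -2.7] w 0.0312 q6 0.68
turn [-0.17  0.14 -0.11] shift [0.02 0.14 0.51] dist 0.5
```

View pics/g1.png

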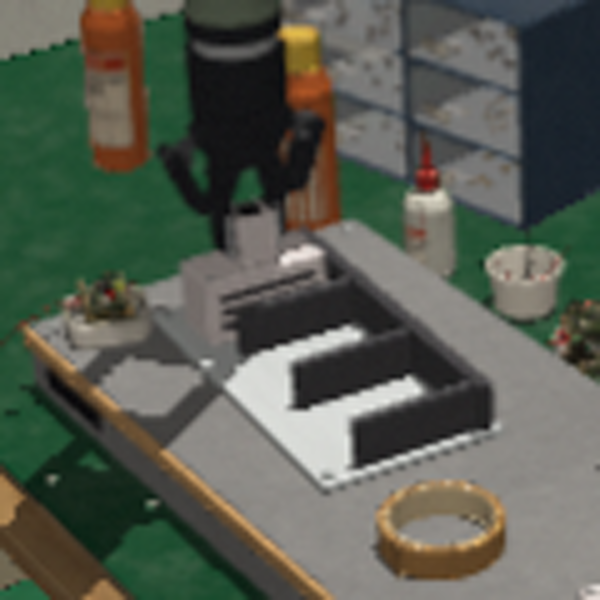

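drive_tool(targets="-0.17 0.14 0 0 0 0.2 1; -0.17 0.14 0 0 0 0.35 1; -0.17 0.14 0 0 0 0.45 1; -0.17 0.14 0 0 0 0.5 1; -0.17 0.14 0 0 0 0.55 1; -0.17 0.14 0 0 0 0.55 1")

```text
clock: 21.85
eef_pos: [0.4881, 0.3539, 0.1465]
ee_rot: [0.0, 0.733, 0.68, 0.001]
force: [-0.4, -0.7, -3.4]
width: 0.0313
```

```bash
python3 mv.py .5005 .3447 .1455 -4.2
```

```text
t 21.85 tcp [0.4881 0.3539 0.1465] az -4.31 tilt 0.1 F [-0.4 -0.7 -3.4] w 0.0313 q6 0.68
turn [ 0.08 -0.06 -0.11] shift [-0.82  1.31  0.1 ] dist 1.5
```

drive_tool(targets="0 0 0 0 0 0.05 1; 0 0 0 0 0 0.1 1; 0 0 0 0 0 0.15 1; 0 0 0 0 0 0.15 1")

```text
clock: 22.25
eef_pos: [0.4883, 0.354, 0.146]
ee_rot: [0.0, 0.733, 0.68, 0.001]
force: [-0.4, -0.5, 5.4]
width: 0.0314
```

```bash
python3 mv.py .5005 .3447 .1455 -4.2
```

```text
t 22.25 tcp [0.4883 0.354  0.146 ] az -4.32 tilt 0.16 F [-0.4 -0.5  5.4] w 0.0314 q6 0.68
turn [ 0.12 -0.1  -0.12] shift [-0.83  1.29  0.05] dist 1.5
```

drive_tool(targets="0 0 0 0 0.2 0 1; 0 0 0 0 0.5 0 1; 0 0 0 0 0.8 0 1; 0 0 0 0 1.05 0 1; 0 0 0 0 1.2 0 1; 0 0 0 0 1.3 0 1; 0 0 0 0 1.35 0 1; 0 0 0 0 1.35 0 1")

```text
clock: 23.05
eef_pos: [0.5013, 0.353, 0.146]
ee_rot: [-0.0, 0.733, 0.68, 0.001]
force: [-4.1, 0.6, 3.5]
width: 0.0313
```

```bash
python3 mv.py .5005 .3447 .1455 -4.2
```

```text
t 23.05 tcp [0.5013 0.353  0.146 ] az -4.33 tilt 0.11 F [-4.1  0.6  3.5] w 0.0313 q6 0.67
turn [ 0.06 -0.09 -0.13] shift [-0.83 -0.02  0.04] dist 0.8
```

drive_tool(targets="0 0 0 0 0.05 0 1; 0 0 0 0 0.1 0 1; 0 0 0 0 0.15 0 1; 0 0 0 0 0.2 0 1; 0 0 0 0 0.2 0 1")

```text
clock: 23.55
eef_pos: [0.5015, 0.353, 0.146]
ee_rot: [-0.001, 0.734, 0.68, -0.0]
force: [-9.6, 1.3, 6.7]
width: 0.0312
```

```bash
python3 mv.py .5005 .3447 .1455 -4.2
```

```text
t 23.55 tcp [0.5015 0.353  0.146 ] az -4.36 tilt 0.17 F [-9.6  1.3  6.7] w 0.0312 q6 0.67
turn [-0.15 -0.08 -0.16] shift [-0.84 -0.04  0.05] dist 0.8
```

drive_tool(targets="0 0 0 -0.15 0.05 0 1; 0 0 0 -0.35 0.05 0 1; 0 0 0 -0.55 0.05 0 1; 0 0 0 -0.7 0.05 0 1; 0 0 0 -0.8 0.05 0 1; 0 0 0 -0.9 0.05 0 1; 0 0 0 -0.95 0.05 0 1; 0 0 0 -0.95 0.05 0 1")

```text
clock: 24.35
eef_pos: [0.5008, 0.3455, 0.1462]
ee_rot: [-0.003, 0.733, 0.68, 0.001]
force: [-6.4, 4.8, 2.6]
width: 0.0316
```

```bash
python3 mv.py .5005 .3447 .1455 -4.2
```

```text
t 24.35 tcp [0.5008 0.3455 0.1462] az -4.36 tilt 0.34 F [-6.4  4.8  2.6] w 0.0316 q6 0.65
turn [-0.16 -0.3  -0.16] shift [-0.08 -0.03  0.07] dist 0.1
```

drive_tool(targets="0 0 0 -0.1 0.05 0 1; 0 0 0 -0.2 0.05 0 1; 0 0 0 -0.25 0.1 0 1; 0 0 0 -0.25 0.1 0 1; 0 0 0 -0.25 0.1 0 1")

```text
clock: 24.85
eef_pos: [0.5009, 0.345, 0.1463]
ee_rot: [-0.005, 0.734, 0.68, 0.002]
force: [-7.4, 5.7, 2.1]
width: 0.0319
```

```bash
python3 mv.py .5005 .3447 .1455 -4.2
```

```text
t 24.85 tcp [0.5009 0.345  0.1463] az -4.37 tilt 0.58 F [-7.4  5.7  2.1] w 0.0319 q6 0.65
turn [-0.22 -0.53 -0.17] shift [-0.03 -0.04  0.08] dist 0.1
```

drive_tool(targets="0 0 0 0.05 0 0 0.9; 0 0 0 0.05 0 0 0.7; 0 0 0 0.05 0 0 0.5; 0 0 0 0.05 0 0 0.3; 0 0 0 0.05 0 0 0.1; 0 0 0 0.05 0 0 0; 0 0 0 0.05 0 0 0; 0 0 0 0.05 0 0 0")

```text
clock: 25.65
eef_pos: [0.5011, 0.3455, 0.1463]
ee_rot: [-0.004, 0.734, 0.68, 0.002]
force: [-0.4, 1.1, 0.6]
width: 0.0856
```

```bash
python3 mv.py .5005 .3447 .255 -4.2
```

```text
t 25.65 tcp [0.5011 0.3455 0.1463] az -4.37 tilt 0.57 F [-0.4  1.1  0.6] w 0.0856 q6 0.65
turn [-0.2  -0.54 -0.17] shift [  0.02  -0.09 -10.87] dist 10.9
```

drive_tool(targets="0 0 0 0 0 -0.5 0; 0 0 0 0 0 -2 0; -0.2 -0.54 -0.2 0 0 -4.5 0; -0.2 -0.54 -0.2 0 0 -7.5 0; -0.2 -0.54 -0.2 0 0 -10 0; -0.2 -0.54 -0.2 0 0 -11 0")

```text
clock: 26.25
eef_pos: [0.5023, 0.345, 0.2596]
ee_rot: [0.0, 0.732, 0.681, 0.003]
force: [0.1, -0.2, -0.1]
width: 0.0858
```

```bash
python3 mv.py .4664 -.08 .26 -19.7
```

```text
t 26.25 tcp [0.5023 0.345  0.2596] az -4.16 tilt 0.31 F [ 0.1 -0.2 -0.1] w 0.0858 q6 0.66
turn [ 0.22 -0.22 15.54] shift [-42.65  -0.5   -0.18] dist 42.7
```

drive_tool(targets="0 0 0 -2 0 0 0; 0 0 1 -6 0 0 0; 0 0 3 -11 0 0 0; 0 0 6 -16 -0.5 0 0; 0 0 9 -21 -0.5 0 0; 0 0 12 -26 -0.5 0 0; 0 0 15 -31 -0.5 0 0; 0 0 15.5 -35 -0.5 0 0")

```text
clock: 27.05
eef_pos: [0.4697, -0.0068, 0.2572]
ee_rot: [-0.0, 0.818, 0.575, 0.001]
force: [1.2, -0.1, -0.1]
width: 0.0853
```

```bash
cat > reg.py <<'E'
from h import *
import sys
p,d=grab_frame('top');P,u,v=cloud('top',d);np.save('P.npy',P)
def rect(t,lab,L,W):
    if len(t)<30: print(lab,'few',len(t));return
    r=cv2.minAreaRect((t[:,:2]*1000).astype(np.float32))
    a=r[2] if r[1][0]>r[1][1] else r[2]+90
    a=(a+90)%180-90
    best=None
    for k in(0,):
        f=fitrect(t,L-.001,W-.001,[r[0][0]/1e3,r[0][1]/1e3,np.radians(a)])
    print(lab,len(t),'rect c',np.round(r[0],1),np.round(r[1],1),'yaw',round(a,1),'| fit',(f.x[:2]*1000).round(1),round(np.degrees(f.x[2]),1))
def onboard(n,x,y,L,z0=.055):
    r=np.hypot(P[:,0]-x,P[:,1]-y)
    rect(P[(r<L/2+.02)&(abs(P[:,2]-z0-.056)<.006)],n+' block',L,.052)
    rect(P[(r<.045)&(abs(P[:,2]-z0-.096)<.006)],n+' neck',.032,.032)
for a in sys.argv[1:]:
    n,x,y,z0=a.split(',');onboard(n,float(x),float(y),dict(long=.104,medium=.084,short=.064)[n],float(z0))
E
python3 reg.py long,.5005,.3447,.063 medium,.4664,-.18,.055 short,.572,-.315,.055
python3 - <<'E'
from h import *
o=grab()
for c in o: crop(c,o[c][0],[.5,.28,.1],50,f'pics/r_{c}.png',6)
E
python3 mv.py .4664 -.1798 .2 -19.7
```

```text
long block 339 rect c [499.8 345.9] [ 51.8 102. ] yaw -5.2 | fit [499.6 346. ] -5.0
long neck 96 rect c [502.  345.8] [30.7 31. ] yaw -3.8 | fit [502.  345.8] -3.8
medium block 283 rect c [ 466.5 -179.6] [52.8 84.7] yaw -19.9 | fit [ 466.5 -180. ] -19.8
medium neck 105 rect c [ 466.4 -180.2] [32.1 32.7] yaw -21.2 | fit [ 466.5 -180.2] -20.2
short block 161 rect c [ 571.5 -314.2] [62.7 52.8] yaw 65.2 | fit [ 571.7 -314.2] 64.8
short neck 100 rect c [ 573.1 -314. ] [31.4 34.1] yaw -24.8 | fit [ 572.3 -313.5] -22.0
t 27.2 tcp [ 0.4704 -0.0062  0.2573] az -19.94 tilt 0.2 F [1.3 0.7 0.1] w 0.0856 q6 0.31
turn [ 0.06 -0.19 -0.24] shift [-16.47   5.54   5.69] dist 18.3
```

View pics/r_top.png

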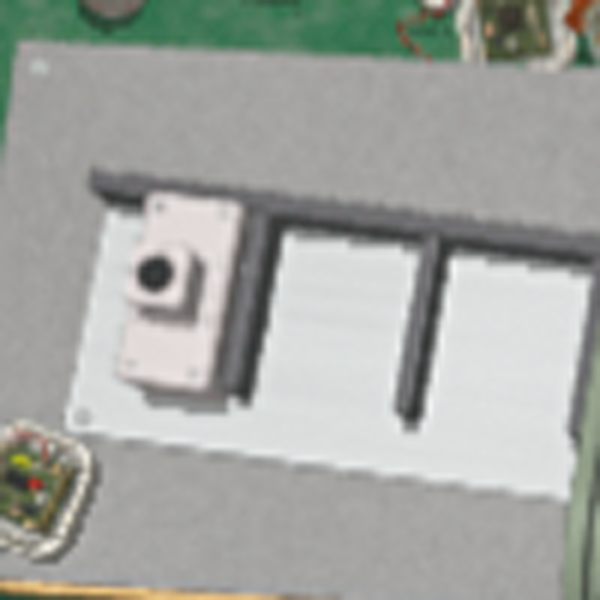

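View pics/r_scene.png

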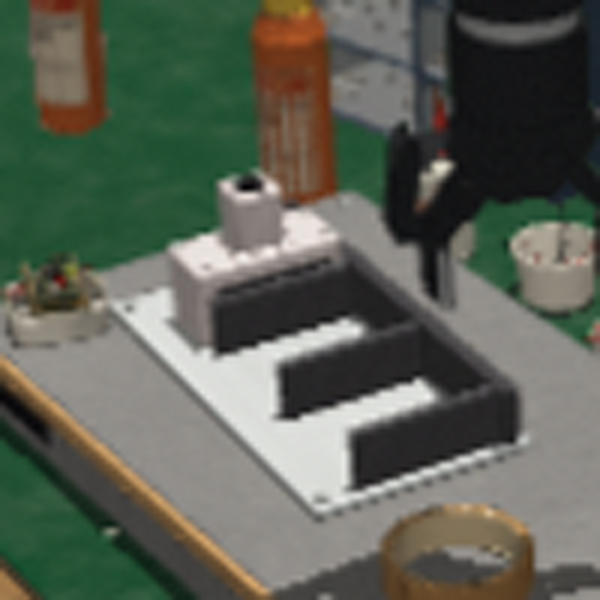

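```bash
python3 mv.py .5045 .3976 .22 -4.2
```

```text
t 27.2 tcp [ 0.4704 -0.0062  0.2573] az -19.94 tilt 0.2 F [1.3 0.7 0.1] w 0.0856 q6 0.31
turn [  0.09  -0.18 -15.74] shift [ 39.11 -10.57   3.85] dist 40.7
```

drive_tool(targets="0 0 0 3 -0.8 0 0.5; 0 -0.2 -2 8 -2.2 0 1; 0 -0.2 -5 13 -3.5 0 1; 0 -0.2 -8 18 -4.9 0 1; 0 -0.2 -11 23 -6.2 0 1; 0 -0.2 -14 28 -7.6 0 1; 0 -0.2 -15.7 32.5 -8.8 0 1; 0 -0.2 -15.7 36 -9.7 0 1")

```text
clock: 28.0
eef_pos: [0.5004, 0.3687, 0.2573]
ee_rot: [0.0, 0.732, 0.682, -0.0]
force: [1.0, -0.8, -0.7]
width: 0.0001
```

```bash
python3 mv.py .5045 .3976 .18 -4.2
```

```text
t 28.0 tcp [0.5004 0.3687 0.2573] az -4.04 tilt 0.06 F [ 1.  -0.8 -0.7] w 0.0001 q6 0.69
turn [-0.    0.06  0.16] shift [2.92 0.2  7.73] dist 8.3
```

drive_tool(targets="0 0 0 1.5 0.1 0 1; 0 0 0 2.6 0.2 0.5 1; 0 0 0.2 2.9 0.2 2 1; 0 0 0.2 2.9 0.2 4 1; 0 0 0.2 2.9 0.2 6 1; 0 0 0.2 2.9 0.2 7.4 1; 0 0 0.2 2.9 0.2 7.7 1; 0 0 0.2 2.9 0.2 7.7 1")

```text
clock: 28.8
eef_pos: [0.5044, 0.3968, 0.18]
ee_rot: [0.0, 0.733, 0.68, -0.001]
force: [0.3, -0.0, -0.2]
width: 0.0001
```

```bash
python3 mv.py .5045 .3976 .13 -4.2
```

```text
t 28.8 tcp [0.5044 0.3968 0.18  ] az -4.28 tilt 0.12 F [ 0.3 -0.  -0.2] w 0.0001 q6 0.72
turn [-0.04  0.11 -0.08] shift [0.09 0.01 5.  ] dist 5.0
```

drive_tool(targets="0 0 0 0 0 0.6 1; 0 0 0 0 0 1.7 1; 0 0 0 0 0 3 1; 0 0 0 0 0 4.2 1; 0 0 0 0 0 4.9 1; 0 0 0 0 0 5 1; 0 0 0 0 0 5 1")

```text
clock: 29.5
eef_pos: [0.5044, 0.3968, 0.1297]
ee_rot: [0.0, 0.733, 0.68, -0.001]
force: [0.4, -0.4, -0.2]
width: -0.0
```

```bash
python3 mv.py .5035 .384 .13 -4.2
python3 - <<'E'
from h import *
p,d=grab_frame('scene')
crop('scene',p,[.5,.33,.1],50,'pics/n1.png',6)
E
```

```text
t 29.5 tcp [0.5044 0.3968 0.1297] az -4.27 tilt 0.13 F [ 0.4 -0.4 -0.2] w -0.0 q6 0.72
turn [-0.06  0.12 -0.07] shift [-1.28  0.01 -0.03] dist 1.3
```

View pics/n1.png

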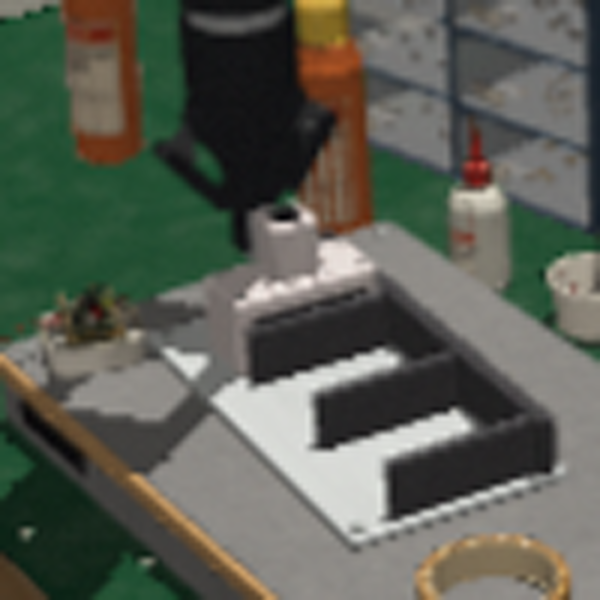

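Fingers are behind the ribbed side. Push slowly toward −tool x.

drive_tool(targets="0 0 0 -0.2 0 0 1; 0 0 0 -0.5 0 0 1; 0 0 0 -0.8 0 0 1; 0 0 0 -1.0 0 0 1; 0 0 0 -1.15 0 0 1; 0 0 0 -1.25 0 0 1; 0 0 0 -1.3 0 0 1; 0 0 0 -1.3 0 0 1")

```text
clock: 30.35
eef_pos: [0.5036, 0.384, 0.1302]
ee_rot: [0.0, 0.733, 0.68, -0.001]
force: [-0.7, -0.9, 0.5]
width: 0.0002
```

```bash
python3 mv.py .5035 .384 .13 -4.2
```

```text
t 30.35 tcp [0.5036 0.384  0.1302] az -4.28 tilt 0.09 F [-0.7 -0.9  0.5] w 0.0002 q6 0.71
turn [-0.02  0.09 -0.08] shift [ 0.   -0.01  0.02] dist 0.0
```

drive_tool(targets="0 0 0 -0.1 0 0 1; 0 0 0 -0.2 0 0 1; 0 0 0 -0.3 0 0 1; 0 0 0 -0.4 0 0 1; 0 0 0 -0.4 0 0 1")

```text
clock: 30.85
eef_pos: [0.5035, 0.3802, 0.1303]
ee_rot: [0.0, 0.733, 0.68, -0.0]
force: [0.5, 2.5, 0.6]
width: -0.0001
```

```bash
python3 mv.py .5035 .384 .13 -4.2
```

```text
t 30.85 tcp [0.5035 0.3802 0.1303] az -4.29 tilt 0.04 F [0.5 2.5 0.6] w -0.0001 q6 0.7
turn [ 0.01  0.04 -0.09] shift [ 0.38 -0.03  0.03] dist 0.4
```

drive_tool(targets="0 0 0 -0.1 0 0 1; 0 0 0 -0.2 0 0 1; 0 0 0 -0.25 0 0 1; 0 0 0 -0.25 0 0 1; 0 0 0 -0.25 0 0 1")

```text
clock: 31.35
eef_pos: [0.5035, 0.3799, 0.1309]
ee_rot: [-0.001, 0.733, 0.68, 0.002]
force: [-1.5, 7.1, -0.6]
width: -0.0001
```

```bash
python3 mv.py .5035 .384 .13 -4.2
```

```text
t 31.35 tcp [0.5035 0.3799 0.1309] az -4.32 tilt 0.24 F [-1.5  7.1 -0.6] w -0.0001 q6 0.7
turn [ 0.07 -0.23 -0.12] shift [ 0.41 -0.03  0.09] dist 0.4
```

drive_tool(targets="0 0 0 0.3 0 0 1; 0 0 0 1.2 0 0 1; 0 0 0 1.5 0 -1 1; 0 0 0 1.5 0 -3.5 1; 0 0 0 1.5 0 -6.5 1; 0 0 0 1.5 0 -8 1; 0 0 0 0.5 -2 -8 1; 0 0 0 -1 -5 -8 1")

```text
clock: 32.15
eef_pos: [0.4537, 0.3737, 0.2118]
ee_rot: [-0.001, 0.733, 0.68, 0.003]
force: [-0.5, -0.3, -0.1]
width: 0.0001
```

```bash
python3 mv.py .422 .3504 .2 -4.2;python3 mv.py .422 .3504 .13 -4.2
```

```text
t 32.15 tcp [0.4537 0.3737 0.2118] az -4.35 tilt 0.36 F [-0.5 -0.3 -0.1] w 0.0001 q6 0.74
turn [ 0.2  -0.3  -0.15] shift [-2.57 -2.99  1.16] dist 4.1
t 32.15 tcp [0.4537 0.3737 0.2118] az -4.35 tilt 0.36 F [-0.5 -0.3 -0.1] w 0.0001 q6 0.74
turn [ 0.2  -0.3  -0.15] shift [-2.6  -3.01  8.16] dist 9.1
```

drive_tool(targets="0.2 -0.3 0 -1 -1.2 0 1; 0.2 -0.3 -0.15 -2.2 -2.5 0 1; 0.2 -0.3 -0.15 -2.6 -3 1 1; 0.2 -0.3 -0.15 -2.6 -3 3 1; 0.2 -0.3 -0.15 -2.6 -3 5.5 1; 0.2 -0.3 -0.15 -2.6 -3 7.5 1; 0.2 -0.3 -0.15 -2.6 -3 8.1 1; 0.2 -0.3 -0.15 -2.6 -3 8.1 1")

```text
clock: 32.95
eef_pos: [0.422, 0.3503, 0.1297]
ee_rot: [-0.0, 0.733, 0.681, -0.001]
force: [0.5, -0.0, -0.4]
width: 0.0002
```

drive_tool(targets="0 0 0 0 0.2 0 1; 0 0 0 0 0.5 0 1; 0 0 0 0 0.8 0 1; 0 0 0 0 1.0 0 1; 0 0 0 0 1.15 0 1; 0 0 0 0 1.2 0 1; 0 0 0 0 1.2 0 1")

```text
clock: 33.65
eef_pos: [0.4341, 0.3494, 0.1297]
ee_rot: [-0.0, 0.733, 0.681, -0.001]
force: [0.3, -0.4, -0.5]
width: -0.0002
```

```bash
python3 mv.py .434 .3504 .13 -4.2
```

```text
t 33.65 tcp [0.4341 0.3494 0.1297] az -4.21 tilt 0.12 F [ 0.3 -0.4 -0.5] w -0.0002 q6 0.73
turn [-0.08  0.08 -0.01] shift [ 0.1  -0.02 -0.03] dist 0.1
```

drive_tool(targets="0 0 0 0 0.1 0 1; 0 0 0 0 0.2 0 1; 0 0 0 0 0.3 0 1; 0 0 0 0 0.4 0 1; 0 0 0 0 0.5 0 1; 0 0 0 0 0.5 0 1")

```text
clock: 34.25
eef_pos: [0.4361, 0.3491, 0.1295]
ee_rot: [-0.002, 0.733, 0.68, -0.004]
force: [-9.5, 3.2, 3.8]
width: -0.0001
```

```bash
python3 mv.py .434 .3504 .13 -4.2
```

```text
t 34.25 tcp [0.4361 0.3491 0.1295] az -4.27 tilt 0.48 F [-9.5  3.2  3.8] w -0.0001 q6 0.72
turn [-0.46  0.13 -0.07] shift [ 0.11 -0.22 -0.05] dist 0.2
```

drive_tool(targets="0 0 0 0 -0.4 0 1; 0 0 0 0 -1.3 0 1; -0.4 0.1 0 0 -2 -1 1; -0.4 0.1 0 0 -2 -4 1; -0.4 0.1 0 -1 -2 -8 0.5; -0.4 0.1 0 -4 -1.5 -12 0; -0.4 0.1 2 -8 -1 -13 0; -0.4 0.1 4 -13 0 -13 0")

```text
clock: 35.05
eef_pos: [0.4281, 0.2207, 0.2632]
ee_rot: [0.001, 0.756, 0.655, 0.003]
force: [0.3, 0.0, -0.3]
width: 0.0576
```

```bash
python3 mv.py .466 -.1 .25 -20
```

```text
t 35.05 tcp [0.4281 0.2207 0.2632] az -8.19 tilt 0.36 F [ 0.3  0.  -0.3] w 0.0576 q6 0.6
turn [ 0.3  -0.21 11.81] shift [-31.21   8.31   1.27] dist 32.3
```

drive_tool(targets="0 0 1 -3 0.8 0 0; 0.3 -0.2 3 -8 2.1 0 0; 0.3 -0.2 5 -13 3.4 0.3 0; 0.3 -0.2 7 -18 4.8 0.6 0; 0.3 -0.2 9 -22.5 6 1 0; 0.3 -0.2 11 -26.5 7 1.2 0; 0.3 -0.2 11.8 -29.5 7.9 1.2 0; 0.3 -0.2 11.8 -31 8.3 1.2 0")

```text
clock: 35.85
eef_pos: [0.4662, -0.1005, 0.2514]
ee_rot: [0.001, 0.82, 0.572, 0.0]
force: [0.5, 0.4, 0.3]
width: 0.0855
```

```bash
python3 reg.py long,.5005,.3447,.063 medium,.4664,-.18,.055 short,.572,-.315,.055
python3 mv.py .4665 -.18 .2 -20;python3 mv.py .4665 -.18 .138 -20
```

```text
long block 329 rect c [500. 345.] [ 50.4 101.7] yaw -4.6 | fit [500. 345.] -4.6
long neck 94 rect c [501.9 344.9] [28.9 32.5] yaw -3.0 | fit [501.7 344.1] -5.5
medium block 125 rect c [ 466.9 -179.4] [53.3 83.4] yaw -20.0 | fit [ 466.7 -179.9] -20.1
medium neck 33 rect c [ 462.9 -191.1] [10.6 30.1] yaw -11.1 | fit [ 462.9 -191.1] -11.1
short block 166 rect c [ 571.8 -314.9] [61.7 53.4] yaw 67.3 | fit [ 571.9 -314.9] 66.5
short neck 97 rect c [ 572.7 -313.9] [31.1 34. ] yaw -24.6 | fit [ 572.5 -313.8] -23.9
t 35.9 tcp [ 0.4665 -0.1015  0.2514] az -20.17 tilt 0.19 F [ 0.7 -1.   0.6] w 0.0853 q6 0.12
turn [ 0.16  0.11 -0.17] shift [-7.36  2.69  5.16] dist 9.4
t 35.9 tcp [ 0.4665 -0.1015  0.2514] az -20.17 tilt 0.19 F [ 0.7 -1.   0.6] w 0.0853 q6 0.12
turn [ 0.16  0.11 -0.17] shift [-7.35  2.67 11.36] dist 13.8
```

drive_tool(targets="0 0 0 -1.5 0.5 0 0; 0.1 0.1 -0.2 -4 1.5 1 0; 0.1 0.1 -0.2 -6.5 2.4 2.5 0; 0.1 0.1 -0.2 -7.35 2.67 5 0; 0.1 0.1 -0.2 -7.35 2.67 7.5 0; 0.1 0.1 -0.2 -7.35 2.67 9.7 0; 0.1 0.1 -0.2 -7.35 2.67 11 0; 0.1 0.1 -0.2 -7.35 2.67 11.3 0")

```text
clock: 36.7
eef_pos: [0.4656, -0.1791, 0.1377]
ee_rot: [-0.0, 0.819, 0.574, -0.0]
force: [0.4, 0.3, -0.1]
width: 0.0859
```

```bash
python3 mv.py .4665 -.18 .138 -20
python3 - <<'E'
from h import *
p,d=grab_frame('scene')
crop('scene',p,[.46,-.2,.1],50,'pics/m1.png',6)
E
```

```text
t 36.7 tcp [ 0.4656 -0.1791  0.1377] az -19.93 tilt 0.08 F [ 0.4  0.3 -0.1] w 0.0859 q6 -0.04
turn [-0.08  0.02  0.07] shift [-0.06  0.11 -0.03] dist 0.1
```

View pics/m1.png

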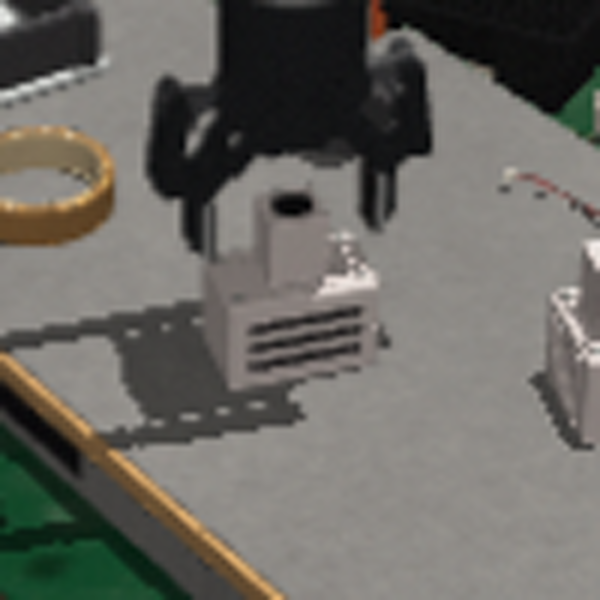

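Slots face the camera (305,335), fingers straddle the neck. Close.

drive_tool(targets="0 0 0 -0.05 0.1 0 0.3; 0 0 0 -0.05 0.1 0 0.6; 0 0 0 -0.05 0.1 0 1; 0 0 0 -0.05 0.1 0 1; 0 0 0 -0.05 0.1 0 1; 0 0 0 -0.05 0.1 0 1; 0 0 0 -0.05 0.1 0 1; 0 0 0 -0.05 0.1 0 1", squeeze=60)

```text
clock: 37.55
eef_pos: [0.467, -0.1801, 0.1388]
ee_rot: [0.0, 0.819, 0.574, 0.0]
force: [-2.3, 0.3, 6.3]
width: 0.0311
```

drive_tool(targets="0 0 0 0 0 -0.5 1; 0 0 0 0 0 -2 1; 0 0 0 0 0 -4.5 1; 0 0 0 0 0 -7 1; 0 0 0 0 0 -9.5 1; 0 0 0 0 0 -11 1; 0 0 0 0 0 -11.3 1; 0 0 0 0 0 -11.3 1")

```text
clock: 38.35
eef_pos: [0.4667, -0.18, 0.2515]
ee_rot: [0.0, 0.819, 0.574, -0.0]
force: [-0.5, -0.2, -3.3]
width: 0.0317
```

```bash
python3 mv.py .48 -.06 .25 -83.2
```

```text
t 38.35 tcp [ 0.4667 -0.18    0.2515] az -19.94 tilt 0.02 F [-0.5 -0.2 -3.3] w 0.0317 q6 -0.04
turn [2.000e-02 1.000e-02 6.326e+01] shift [11.74 -2.84  0.14] dist 12.1
```

drive_tool(targets="0 0 2 1 -0.2 0 1; 0 0 8 2.5 -0.5 0 1; 0 0 16 4.5 -1 0 1; 0 0 24 6.5 -1.5 0 1; 0 0 32 8.5 -2 0 1; 0 0 40 10.2 -2.5 0 1; 0 0 48 11.4 -2.8 0 1; 0 0 56 11.7 -2.8 0 1")

```text
clock: 39.15
eef_pos: [0.4793, -0.0591, 0.2496]
ee_rot: [-0.001, 0.993, 0.12, -0.002]
force: [0.1, -0.5, -3.5]
width: 0.0313
```

```bash
python3 mv.py .5462 -.0276 .2508 -83.2
```

```text
t 39.15 tcp [ 0.4793 -0.0591  0.2496] az -76.18 tilt 0.21 F [ 0.1 -0.5 -3.5] w 0.0313 q6 1.18
turn [-0.08  0.2   7.02] shift [ 7.25 -1.46 -0.14] dist 7.4
```

drive_tool(targets="0 0.2 4 0.5 -0.4 0 1; 0 0.2 7 1.7 -0.9 0 1; 0 0.2 7 3.2 -1.3 -0.1 1; 0 0.2 7 4.8 -1.46 -0.14 1; 0 0.2 7 6.2 -1.46 -0.14 1; 0 0.2 7 7 -1.46 -0.14 1; 0 0.2 7 7.25 -1.46 -0.14 1; 0 0.2 7 7.25 -1.46 -0.14 1")

```text
clock: 39.95
eef_pos: [0.5462, -0.0277, 0.2503]
ee_rot: [-0.001, 0.998, 0.06, -0.001]
force: [-0.7, -1.3, -3.7]
width: 0.031
```

```bash
cat > face.py <<'E'
import numpy as np,sys
P=np.load('sc.npy');L=float(sys.argv[2])/1000
if sys.argv[1]=='side':
    m=(abs(P[:,0]+.052)<.008)&(abs(P[:,2])<.02);print('far side a(-.052)',m.sum(),P[m].mean(0).round(4),'ang',np.degrees(np.polyfit(P[m,1],P[m,0],1)[0]).round(2))
    m=(abs(P[:,1]+L/2)<.006)&(abs(P[:,2])<.02)&(P[:,0]<-.005)&(P[:,0]>-.045);print('end b',-L/2,m.sum(),P[m].mean(0).round(4))
else:
    m=(abs(P[:,1]+.026)<.008)&(abs(P[:,2])<.02)&(P[:,0]<-.003)&(P[:,0]>-L);print('slot b(-.026)',m.sum(),P[m].mean(0).round(4),'ang',np.degrees(np.polyfit(P[m,0],P[m,1],1)[0]).round(2))
    m=(abs(P[:,0]+L)<.006)&(abs(P[:,2])<.02)&(abs(P[:,1])<.02);print('far end a',-L,m.sum(),P[m].mean(0).round(4))
E
python3 chk.py 0 pics/f4.png; python3 face.py side 84;python3 mv.py .5462 -.0276 .2508 -83.2
```

```text
n 583 a [-0.0578 -0.0462  0.0296] b [-0.0455 -0.0188  0.0389] z [-0.0243  0.0493]
far side a(-.052) 202 [-0.0527 -0.005   0.0007] ang -2.08
end b -0.042 85 [-0.0251 -0.0413  0.0008]
t 40.05 tcp [ 0.5457 -0.0278  0.2506] az -83.19 tilt 0.1 F [-0.5  0.4 -2.4] w 0.0315 q6 1.38
turn [-0.08  0.06  0.01] shift [ 0.05 -0.01 -0.02] dist 0.1
```

View pics/f4.png

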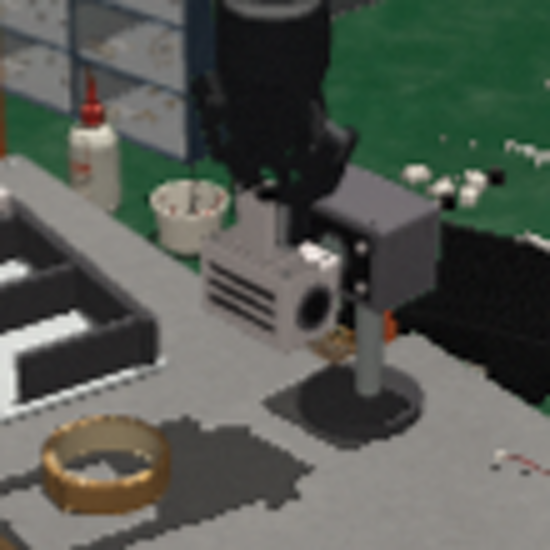

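```bash
python3 hold.py; python3 mv.py .5303 -.0295 .2508 6.8
```

```text
held 2.5 mean [ 0.5462 -0.0276  0.2508] std [1.4e-04 6.0e-05 6.0e-05]
t 42.55 tcp [ 0.5463 -0.0276  0.2508] az -83.19 tilt 0.08 F [-0.2  0.3 -4.3] w 0.0312 q6 1.38
turn [-6.000e-02 -6.000e-02 -8.999e+01] shift [-1.61  0.    0.  ] dist 1.6
```

drive_tool(targets="0 0 0 -0.8 0 0 1; 0 0 -2 -1.6 0 0 1; 0 0 -7 -1.6 0 0 1; 0 0 -14 -1.6 0 0 1; 0 0 -22 -1.6 0 0 1; 0 0 -30 -1.6 0 0 1; 0 0 -38 -1.6 0 0 1; 0 0 -46 -1.6 0 0 1")

```text
clock: 43.35
eef_pos: [0.5297, -0.0295, 0.2509]
ee_rot: [-0.001, 0.894, 0.447, 0.0]
force: [-0.2, -0.7, -3.4]
width: 0.0307
```

```bash
python3 mv.py .5303 -.0295 .2508 6.8
```

```text
t 43.35 tcp [ 0.5297 -0.0295  0.2509] az -36.86 tilt 0.09 F [-0.2 -0.7 -3.4] w 0.0307 q6 0.56
turn [ -0.06  -0.07 -43.66] shift [0.04 0.05 0.01] dist 0.1
```

drive_tool(targets="0 0 -8 0 0 0 1; 0 0 -16 0 0 0 1; 0 0 -24 0 0 0 1; 0 0 -32 0 0 0 1; 0 0 -38 0 0 0 1; 0 0 -42 0 0.05 0 1; 0 0 -43.6 0 0.05 0 1; 0 0 -43.6 0 0.05 0 1")

```text
clock: 44.15
eef_pos: [0.5297, -0.0299, 0.2509]
ee_rot: [-0.001, 0.665, 0.747, 0.0]
force: [1.1, -0.2, -3.0]
width: 0.0313
```

```bash
python3 chk.py 0 pics/f5.png; python3 face.py end 84;python3 mv.py .5303 -.0295 .2508 6.8
```

```text
n 585 a [-0.0884 -0.0606  0.0295] b [-0.0309 -0.021   0.0217] z [-0.0239  0.0478]
slot b(-.026) 186 [-0.0457 -0.0262  0.0004] ang -0.97
far end a -0.084 88 [-0.0852  0.0002  0.0004]
t 44.25 tcp [ 0.5298 -0.0298  0.2509] az 6.69 tilt 0.09 F [-0.1 -0.3 -3.5] w 0.0317 q6 -0.2
turn [-0.04 -0.08 -0.11] shift [0.03 0.05 0.01] dist 0.1
```

View pics/f5.png

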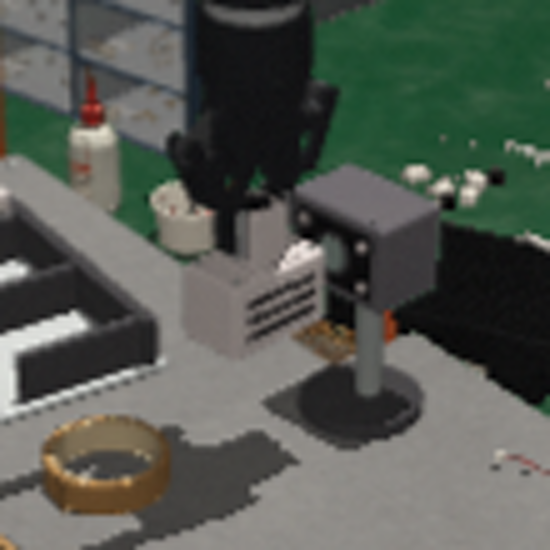

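```bash
python3 hold.py; python3 mv.py .5303 -.0295 .2508 97.3
```

```text
held 2.5 mean [ 0.5301 -0.0298  0.2508] std [4.e-05 1.e-05 1.e-05]
t 46.75 tcp [ 0.5301 -0.0298  0.2509] az 6.74 tilt 0.09 F [-0.3  0.1 -3.8] w 0.0315 q6 -0.2
turn [ 4.000e-02 -9.000e-02 -9.056e+01] shift [0.03 0.03 0.01] dist 0.0
```

drive_tool(targets="0 0 -2 0 0 0 1; 0 0 -8 0 0 0 1; 0 0 -16 0 0 0 1; 0 0 -24 0 0 0 1; 0 0 -32 0 0 0 1; 0 0 -40 0 0 0 1; 0 0 -48 0 0 0 1; 0 0 -56 0 0 0 1")

```text
clock: 47.55
eef_pos: [0.5301, -0.0298, 0.2508]
ee_rot: [-0.0, 0.233, 0.973, 0.001]
force: [0.1, -1.1, -3.5]
width: 0.0314
```

```bash
python3 mv.py .5462 -.0276 .2508 97.3
```

```text
t 47.55 tcp [ 0.5301 -0.0298  0.2508] az 63.08 tilt 0.09 F [ 0.1 -1.1 -3.5] w 0.0314 q6 -1.18
turn [  0.07  -0.05 -34.22] shift [-1.34  0.93  0.  ] dist 1.6
```

drive_tool(targets="0 0 -8 0 0 0 1; 0 0 -16 0 0 0 1; 0 0 -24 -0.3 0.2 0 1; 0 0 -30 -0.7 0.5 0 1; 0 0 -34 -1.1 0.75 0 1; 0 0 -34.2 -1.3 0.9 0 1; 0 0 -34.2 -1.34 0.93 0 1; 0 0 -34.2 -1.34 0.93 0 1")

```text
clock: 48.35
eef_pos: [0.5461, -0.0276, 0.2508]
ee_rot: [-0.0, -0.063, 0.998, 0.001]
force: [0.8, -0.6, -3.7]
width: 0.0314
```

```bash
python3 chk.py 0 pics/f6.png; python3 face.py side 84;python3 mv.py .5462 -.0276 .2508 97.3
```

```text
n 558 a [-0.0559 -0.0448  0.0294] b [-0.0454 -0.0194  0.0387] z [-0.0234  0.0488]
far side a(-.052) 188 [-0.0511 -0.0059 -0.0002] ang -1.57
end b -0.042 81 [-0.0246 -0.041   0.0004]
t 48.45 tcp [ 0.546  -0.0276  0.2508] az 97.24 tilt 0.1 F [-0.1  0.1 -3.9] w 0.0313 q6 -1.77
turn [ 0.09 -0.04 -0.06] shift [-0.02 -0.   -0.  ] dist 0.0
```

View pics/f6.png

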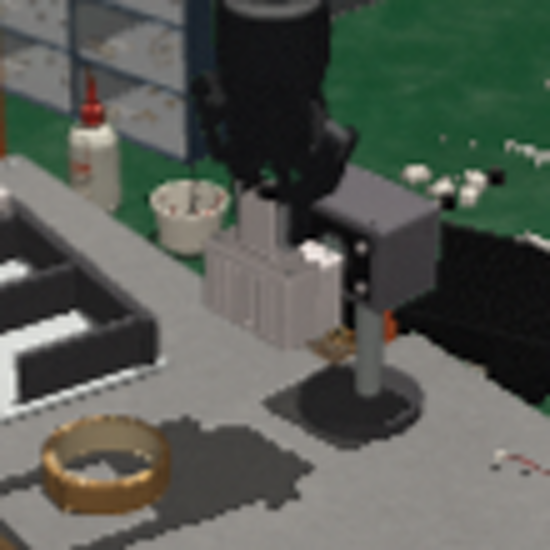

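```bash
python3 hold.py; python3 mv.py .494 .2575 .2508 -4
```

```text
held 2.5 mean [ 0.5462 -0.0276  0.2508] std [5.e-05 1.e-05 2.e-05]
t 50.95 tcp [ 0.5462 -0.0276  0.2509] az 97.28 tilt 0.09 F [ 0.1  0.6 -3.6] w 0.0315 q6 -1.77
turn [ 4.0000e-02 -9.0000e-02  1.0128e+02] shift [ 1.57 28.94  0.05] dist 29.0
```

drive_tool(targets="0 0 0 1 0 0 1; 0 0 0 3 0.3 0 1; 0 0 2 5 1.5 0 1; 0 0 8 6 3.5 0 1; 0 0 16 6 6.5 0 1; 0 0 24 6 10 0 1; 0 0 32 5.5 13.5 0 1; 0 0 40 4.5 17 0 1")

```text
clock: 51.75
eef_pos: [0.4786, 0.1361, 0.2514]
ee_rot: [-0.001, 0.285, 0.959, 0.0]
force: [1.3, -1.1, -3.9]
width: 0.0312
```

```bash
python3 mv.py .494 .2575 .2508 -4
```

```text
t 51.75 tcp [0.4786 0.1361 0.2514] az 56.93 tilt 0.09 F [ 1.3 -1.1 -3.9] w 0.0312 q6 -0.74
turn [-3.000e-02 -9.000e-02  6.093e+01] shift [ 5.34 11.01  0.07] dist 12.2
```

drive_tool(targets="0 0 8 1.3 2.6 0 1; 0 0 16 2.5 5 0 1; 0 0 24 3.6 7.2 0 1; 0 0 32 4.4 9 0 1; 0 0 40 5 10.3 0 1; 0 0 48 5.3 11 0 1; 0 0 55 5.34 11 0 1; 0 0 60.9 5.34 11 0 1")

```text
clock: 52.55
eef_pos: [0.4931, 0.2573, 0.2514]
ee_rot: [-0.001, 0.733, 0.681, -0.0]
force: [-0.8, -0.3, -3.1]
width: 0.0314
```

```bash
python3 mv.py .494 .2575 .149 -4
```

```text
t 52.55 tcp [0.4931 0.2573 0.2514] az -4.2 tilt 0.11 F [-0.8 -0.3 -3.1] w 0.0314 q6 0.53
turn [-0.1  -0.03 -0.2 ] shift [ 0.02  0.1  10.24] dist 10.2
```

drive_tool(targets="0 0 0 0 0 0.6 1; 0 0 0 0 0 2 1; 0 0 0 0 0 4 1; 0 0 0 0 0 6 1; 0 0 0 0 0 8 1; 0 0 0 0 0 9.5 1; 0 0 0 0 0 10.1 1; 0 0 0 0 0 10.2 1")

```text
clock: 53.35
eef_pos: [0.4924, 0.257, 0.1487]
ee_rot: [-0.001, 0.732, 0.681, -0.001]
force: [-0.1, 0.3, -3.2]
width: 0.0309
```

```bash
python3 mv.py .5034 .2488 .1468 -4
python3 - <<'E'
from h import *
p,d=grab_frame('scene')
crop('scene',p,[.5,.28,.1],50,'pics/m3.png',6)
E
```

```text
t 53.35 tcp [0.4924 0.257  0.1487] az -4.14 tilt 0.2 F [-0.1  0.3 -3.2] w 0.0309 q6 0.53
turn [-0.2   0.03 -0.14] shift [-0.74  1.16  0.18] dist 1.4
```

View pics/m3.png

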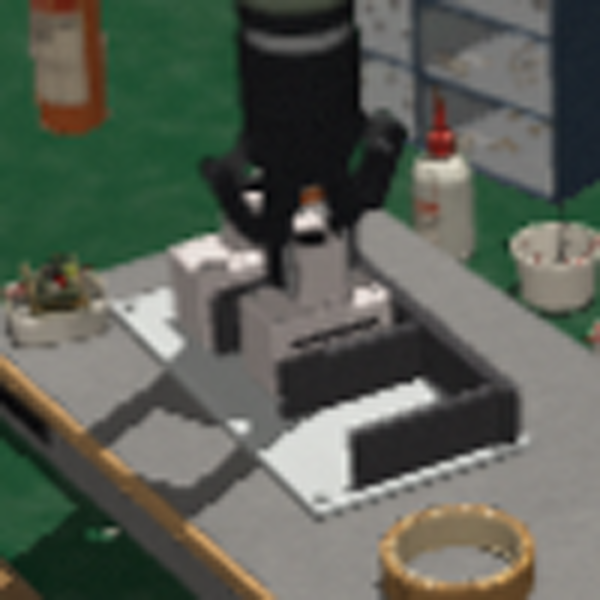

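drive_tool(targets="-0.2 0 0 0 0 0.1 1; -0.2 0 0 0 0 0.2 1; -0.2 0 0 0 0 0.25 1; -0.2 0 0 0 0 0.3 1; -0.2 0 0 0 0 0.3 1")

```text
clock: 53.9
eef_pos: [0.493, 0.2574, 0.1469]
ee_rot: [0.0, 0.732, 0.681, 0.001]
force: [-1.9, 0.2, 0.3]
width: 0.0312
```

```bash
python3 mv.py .5034 .2488 .1468 -4
```

```text
t 53.9 tcp [0.493  0.2574 0.1469] az -4.15 tilt 0.12 F [-1.9  0.2  0.3] w 0.0312 q6 0.53
turn [ 0.12 -0.04 -0.15] shift [-0.78  1.1   0.01] dist 1.3
```

Floor contact. Push in +x, then −y, holding the grip.

drive_tool(targets="0 0 0 0 0.2 0.03 1; 0 0 0 0 0.45 0.03 1; 0 0 0 0 0.7 0.03 1; 0 0 0 0 0.95 0.03 1; 0 0 0 0 1.1 0.03 1; 0 0 0 0 1.2 0.03 1; 0 0 0 0 1.3 0.03 1; 0 0 0 0 1.3 0.03 1")

```text
clock: 54.7
eef_pos: [0.5043, 0.2567, 0.147]
ee_rot: [-0.001, 0.733, 0.681, -0.0]
force: [-8.4, 1.9, 7.4]
width: 0.0311
```

```bash
python3 mv.py .5034 .2488 .1468 -4.2
```

```text
t 54.7 tcp [0.5043 0.2567 0.147 ] az -4.2 tilt 0.11 F [-8.4  1.9  7.4] w 0.0311 q6 0.52
turn [-0.1  -0.06 -0.  ] shift [-0.8  -0.03  0.02] dist 0.8
```

drive_tool(targets="0 0 0 -0.15 0.05 0 1; 0 0 0 -0.35 0.05 0 1; 0 0 0 -0.55 0.05 0 1; 0 0 0 -0.7 0.05 0 1; 0 0 0 -0.8 0.05 0 1; 0 0 0 -0.85 0.05 0 1; 0 0 0 -0.9 0.05 0 1; 0 0 0 -0.9 0.05 0 1")

```text
clock: 55.5
eef_pos: [0.5037, 0.2491, 0.1471]
ee_rot: [-0.002, 0.733, 0.681, 0.001]
force: [-4.7, 5.2, 1.8]
width: 0.0317
```

```bash
python3 mv.py .5034 .2488 .1468 -4.2
```

```text
t 55.5 tcp [0.5037 0.2491 0.1471] az -4.23 tilt 0.27 F [-4.7  5.2  1.8] w 0.0317 q6 0.51
turn [-0.15 -0.22 -0.03] shift [-0.03 -0.03  0.03] dist 0.1
```

drive_tool(targets="0 0 0 0.05 0 0 0.8; 0 0 0 0.05 0 0 0.4; 0 0 0 0.05 0 0 0; 0 0 0 0.05 0 0 0; 0 0 0 0.05 0 0 0; 0 0 0 0.05 0 0 0; 0 0 0 0.05 0 -0.3 0; 0 0 0 0.05 0 -1.5 0")

```text
clock: 56.3
eef_pos: [0.5031, 0.2492, 0.1616]
ee_rot: [-0.003, 0.733, 0.68, -0.001]
force: [-0.3, -0.5, -0.4]
width: 0.0858
```

drive_tool(targets="0 0 0 0 0 -1.5 0; 0 0 0 0 0 -4 0; 0 0 0 0.5 0 -6 0; 0 0 0 2 0 -7 0.5; 0 0 0 3.5 0 -7 1; 0 0 0 4 0.3 -7 1; 0 0 0 4 0.3 -7 1; 0 0 0 4 0.3 -7 1")

```text
clock: 57.1
eef_pos: [0.509, 0.2883, 0.2307]
ee_rot: [-0.003, 0.733, 0.681, -0.002]
force: [0.5, 0.1, -0.3]
width: 0.0124
```

```bash
python3 reg.py long,.5005,.3447,.063 medium,.5034,.2488,.063; python3 mv.py .5064 .2897 .18 -4.2; python3 mv.py .5064 .2897 .132 -4.2
```

```text
long block few 2
long neck few 0
medium block 260 rect c [503.7 249.6] [54.7 83.7] yaw -4.8 | fit [503.7 249.7] -4.0
medium neck 104 rect c [503.8 250.2] [32.  31.9] yaw 85.6 | fit [503.8 250.3] 86.9
t 57.15 tcp [0.5091 0.2882 0.2308] az -4.24 tilt 0.38 F [0.2 0.3 1.3] w 0.0051 q6 0.57
turn [-0.38 -0.07 -0.04] shift [ 0.13 -0.25  5.08] dist 5.1
t 57.15 tcp [0.5091 0.2882 0.2308] az -4.24 tilt 0.38 F [0.2 0.3 1.3] w 0.0051 q6 0.57
turn [-0.38 -0.07 -0.04] shift [ 0.12 -0.21  9.88] dist 9.9
```

drive_tool(targets="-0.3 0 0 0.1 -0.2 0.5 1; -0.38 0 0 0.12 -0.21 2 1; -0.38 0 0 0.12 -0.21 4 1; -0.38 0 0 0.12 -0.21 6 1; -0.38 0 0 0.12 -0.21 8 1; -0.38 0 0 0.12 -0.21 9.4 1; -0.38 0 0 0.12 -0.21 9.9 1; -0.38 0 0 0.12 -0.21 9.9 1")

```text
clock: 57.95
eef_pos: [0.5059, 0.2892, 0.1309]
ee_rot: [-0.001, 0.733, 0.68, -0.001]
force: [-0.4, -0.4, 0.0]
width: 0.0002
```

drive_tool(targets="0 0 0 -0.1 0 0 1; 0 0 0 -0.25 0 0 1; 0 0 0 -0.4 0 0 1; 0 0 0 -0.5 0 0 1; 0 0 0 -0.6 0 0 1; 0 0 0 -0.65 0 0 1; 0 0 0 -0.7 0 0 1; 0 0 0 -0.7 0 0 1")

```text
clock: 58.75
eef_pos: [0.5059, 0.2845, 0.1318]
ee_rot: [-0.002, 0.733, 0.68, 0.002]
force: [-1.5, 8.7, 0.7]
width: 0.0001
```

```bash
python3 mv.py .506 .284 .132 -4.2
```

```text
t 58.75 tcp [0.5059 0.2845 0.1318] az -4.31 tilt 0.3 F [-1.5  8.7  0.7] w 0.0001 q6 0.56
turn [ 0.   -0.3  -0.11] shift [-0.05  0.02 -0.02] dist 0.1
```

drive_tool(targets="0 0 0 0.2 0 0 1; 0 0 0 0.5 0 -0.2 1; 0 0 0 0.5 0 -2 1; 0 0 0 0.5 0 -4.5 1; 0 0 0 0.3 -0.5 -6.5 1; 0 0 0 -0.5 -2.5 -7 1; 0 0 0 -2 -5 -7 1; 0 0 0 -3 -6.8 -7 1")

```text
clock: 59.55
eef_pos: [0.4343, 0.2583, 0.2017]
ee_rot: [-0.002, 0.733, 0.68, 0.001]
force: [0.7, 0.5, -0.4]
width: 0.0002
```

```bash
python3 mv.py .4376 .2536 .13 -4.2
```

```text
t 59.55 tcp [0.4343 0.2583 0.2017] az -4.31 tilt 0.23 F [ 0.7  0.5 -0.4] w 0.0002 q6 0.58
turn [-0.03 -0.23 -0.11] shift [-0.47  0.37  7.17] dist 7.2
```

drive_tool(targets="0 0 0 -0.3 0.1 0.5 1; 0 -0.2 0 -0.5 0.35 2 1; 0 -0.2 0 -0.5 0.35 4 1; 0 -0.2 0 -0.5 0.35 6 1; 0 -0.2 0 -0.5 0.35 7 1; 0 -0.2 0 -0.5 0.35 7.2 1; 0 -0.2 0 -0.5 0.35 7.2 1")

```text
clock: 60.25
eef_pos: [0.4379, 0.2534, 0.1297]
ee_rot: [-0.0, 0.733, 0.68, -0.0]
force: [-0.7, -0.1, -0.0]
width: -0.0002
```

drive_tool(targets="0 0 0 0 0.2 0 1; 0 0 0 0 0.5 0 1; 0 0 0 0 0.8 0 1; 0 0 0 0 1.0 0 1; 0 0 0 0 1.15 0 1; 0 0 0 0 1.3 0 1; 0 0 0 0 1.4 0 1; 0 0 0 0 1.4 0 1")

```text
clock: 61.05
eef_pos: [0.4489, 0.2527, 0.13]
ee_rot: [-0.003, 0.734, 0.68, -0.002]
force: [-10.0, 2.8, 7.9]
width: -0.0002
```

```bash
python3 mv.py .449 .253 .132 -4.2
```

```text
t 61.05 tcp [0.4489 0.2527 0.13  ] az -4.37 tilt 0.4 F [-10.    2.8   7.9] w -0.0002 q6 0.56
turn [-0.4  -0.01 -0.17] shift [ 0.03  0.   -0.2 ] dist 0.2
```

drive_tool(targets="0 0 0 0 -0.4 0 1; 0 0 0 0 -1.3 0 1; -0.4 0 0 0 -2 -1 1; -0.4 0 0 0 -2 -4 1; -0.4 0 0 -1 -2 -8 0.5; -0.4 0 0 -4 -1.5 -12 0; -0.4 0 -4 -8 -1 -12.5 0; -0.4 0 -10 -13 0 -12.5 0")

```text
clock: 61.85
eef_pos: [0.4403, 0.1237, 0.2577]
ee_rot: [0.002, 0.669, 0.743, 0.003]
force: [0.6, 0.1, -0.4]
width: 0.058
```

```bash
python3 reg.py long,.5005,.3447,.063 medium,.5034,.2488,.063 short,.572,-.3147,.055; python3 mv.py .5 -.1 .26 40
```

```text
long block 327 rect c [500.2 344.8] [ 49.9 101.5] yaw -3.3 | fit [500.2 344.8] -3.3
long neck 97 rect c [502.1 344.3] [31.  32.6] yaw -2.8 | fit [501.8 344.5] -0.6
medium block few 19
medium neck few 0
short block 138 rect c [ 578.7 -340.8] [59.3 51.6] yaw 67.5 | fit [ 578.6 -340.3] 64.4
short neck 93 rect c [ 578.3 -343.1] [31.7 29.3] yaw 62.0 | fit [ 578.4 -342.9] 64.7
t 61.9 tcp [0.4401 0.1162 0.2567] az 5.98 tilt 0.38 F [-0.1 -5.  -0.8] w 0.0654 q6 0.13
turn [  0.08   0.38 -34.02] shift [-22.13   3.7   -0.19] dist 22.4
```

drive_tool(targets="0 0 -4 -3 0.5 0 0; 0 0 -10 -8 1.2 0 0; 0 0.3 -17 -13 2 0 0; 0 0.3 -24 -18 3 0 0; 0 0.3 -31 -22 3.7 0 0; 0 0.3 -34 -26 5 0 0; 0 0.3 -34 -29 6 0 0; 0 0.3 -34 -30 6.5 0 0")

```text
clock: 62.7
eef_pos: [0.5367, -0.1779, 0.2588]
ee_rot: [0.002, 0.424, 0.906, -0.0]
force: [0.0, 0.8, 0.8]
width: 0.0851
```

```bash
python3 reg.py long,.5005,.3447,.063 medium,.5034,.2488,.063 short,.5785,-.341,.055
python3 - <<'E'
from h import *
p,d=grab_frame('top')
crop('top',p,[.58,-.34,.1],45,'pics/s1.png',6)
p,d=grab_frame('scene')
crop('scene',p,[.58,-.34,.1],45,'pics/s2.png',6)
for c in('top','scene'):
  for n in('port_short','slots_short','ribs_short','grip_short','tray_mid'):
    print(c,n,[(np.round(q['point'],3),q['conf']) for q in spot_point(c,n)[:2]])
E
python3 mv.py .5785 -.342 .2 66
```

```text
long block 345 rect c [498.5 321.3] [ 96.8 102.2] yaw -4.0 | fit [499.5 335.3] -4.4
long neck 97 rect c [501.7 344.9] [30.6 32.6] yaw -3.1 | fit [501.6 344.5] -5.5
medium block 261 rect c [504.2 248.7] [53.  84.8] yaw -6.1 | fit [504.1 248.5] -5.2
medium neck 105 rect c [504.2 249. ] [32.2 33.1] yaw -2.6 | fit [504.2 248.9] -2.8
short block 174 rect c [ 578.2 -343.1] [64.1 52.5] yaw 67.1 | fit [ 578.  -343.1] 67.2
short neck 93 rect c [ 577.7 -342.7] [31.3 28.9] yaw 65.0 | fit [ 578.  -342.8] 63.6
top port_short [(array([ 0.594, -0.314,  0.084]), 0.75)]
top slots_short [(array([ 0.604, -0.36 ,  0.085]), 0.96), (array([0.502, 0.225, 0.088]), 0.65)]
top ribs_short [(array([ 0.558, -0.332,  0.078]), 0.79), (array([ 0.576, -0.341,  0.133]), 0.33)]
top grip_short [(array([ 0.575, -0.344,  0.13 ]), 0.76)]
top tray_mid [(array([ 0.651, -0.436,  0.064]), 0.82)]
scene port_short [(array([ 0.59 , -0.319,  0.077]), 0.8)]
scene slots_short [(array([ 0.6  , -0.359,  0.079]), 0.77), (array([0.503, 0.371, 0.088]), 0.61)]
scene ribs_short [(array([ 0.555, -0.339,  0.08 ]), 0.88)]
scene grip_short [(array([ 0.582, -0.348,  0.132]), 0.69)]
scene tray_mid [(array([ 0.652, -0.437,  0.064]), 0.75), (array([ 0.552, -0.337,  0.081]), 0.5)]
t 63.35 tcp [ 0.536  -0.175   0.2587] az 40.01 tilt 0.12 F [ 0.2 -0.   0.2] w 0.0857 q6 -1.03
turn [  0.04   0.11 -25.99] shift [-15.51  -7.49   5.89] dist 18.2
```

View pics/s1.png

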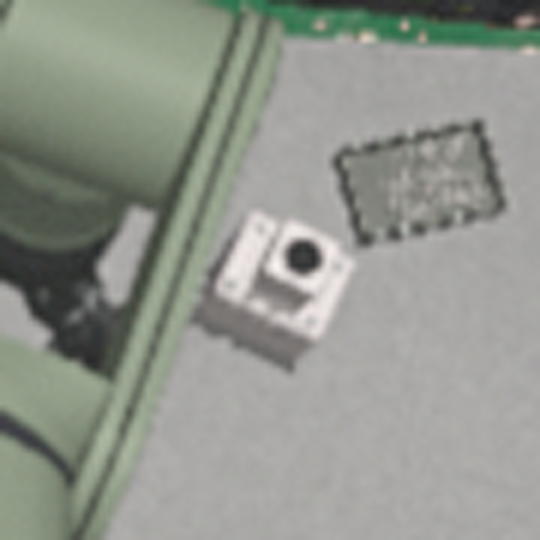

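View pics/s2.png

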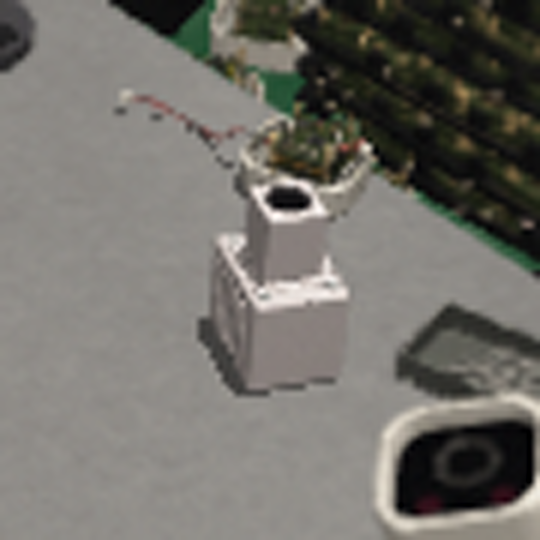

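```bash
python3 mv.py .578 -.343 .2 66
```

```text
t 63.35 tcp [ 0.536  -0.175   0.2587] az 40.01 tilt 0.12 F [ 0.2 -0.   0.2] w 0.0857 q6 -1.03
turn [  0.04   0.11 -25.99] shift [-15.56  -7.59   5.89] dist 18.3
```

drive_tool(targets="0 0 -4 -1.5 -0.8 0.5 0; 0 0 -10 -5 -2.5 1 0; 0 0.1 -17 -9 -4.5 2 0; 0 0.1 -23 -12.5 -6.2 3.5 0; 0 0.1 -26 -15 -7.3 5 0; 0 0.1 -26 -15.6 -7.6 5.8 0; 0 0.1 -26 -15.6 -7.6 5.9 0; 0 0.1 -26 -15.6 -7.6 5.9 0")

```text
clock: 64.15
eef_pos: [0.578, -0.3423, 0.2001]
ee_rot: [-0.0, 0.208, 0.978, 0.001]
force: [0.6, 1.1, 0.1]
width: 0.0854
```

```bash
python3 mv.py .578 -.343 .138 66
```

```text
t 64.15 tcp [ 0.578  -0.3423  0.2001] az 66.01 tilt 0.08 F [0.6 1.1 0.1] w 0.0854 q6 -1.7
turn [ 0.07 -0.02  0.01] shift [-0.03 -0.08  6.21] dist 6.2
```

drive_tool(targets="0 0 0 0 -0.08 0.5 0; 0 0 0 0 -0.08 1.8 0; 0 0 0 0 -0.08 3.2 0; 0 0 0 0 -0.08 4.7 0; 0 0 0 0 -0.08 5.8 0; 0 0 0 0 -0.08 6.2 0; 0 0 0 0 -0.08 6.2 0")

```text
clock: 64.85
eef_pos: [0.5773, -0.3426, 0.137]
ee_rot: [-0.001, 0.208, 0.978, 0.001]
force: [-0.2, -0.8, 0.7]
width: 0.0856
```

```bash
python3 mv.py .578 -.343 .138 66
python3 - <<'E'
from h import *
p,d=grab_frame('scene')
crop('scene',p,[.58,-.34,.1],45,'pics/s3.png',6)
E
```

```text
t 64.85 tcp [ 0.5773 -0.3426  0.137 ] az 66.01 tilt 0.15 F [-0.2 -0.8  0.7] w 0.0856 q6 -1.71
turn [ 0.09 -0.13  0.01] shift [-0.08 -0.01 -0.1 ] dist 0.1
```

View pics/s3.png

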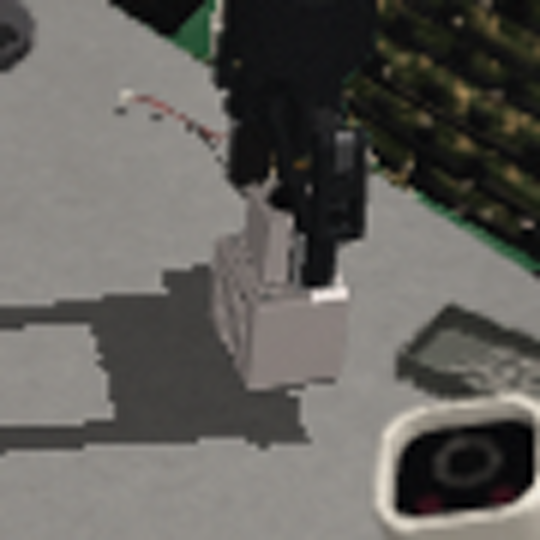

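Run:
```python
from h import *
c=np.array([.578,-.343,.131]);u=np.array([np.cos(np.radians(66)),np.sin(np.radians(66)),0])
o=proj('scene',[[.58,-.34,.1]])[0].astype(int)
for X in(c,c-.05*u,c+.05*u,c-.05*u-[0,0,.02]): print(((proj('scene',[X])[0]-o+45)*6).round())
```

```text
[277. 228.]
[312. 287.]
[243. 172.]
[309. 319.]
```

drive_tool(targets="0 0 0 -0.05 0 0 0.3; 0 0 0 -0.05 0 0 0.6; 0 0 0 -0.05 0 0 1; 0 0 0 -0.05 0 0 1; 0 0 0 -0.05 0 0 1; 0 0 0 -0.05 0 0 1; 0 0 0 -0.05 0 0 1; 0 0 0 -0.05 0 0 1", squeeze=60)

```text
clock: 65.7
eef_pos: [0.5783, -0.3434, 0.1384]
ee_rot: [0.0, 0.208, 0.978, 0.0]
force: [-0.6, -1.3, 4.3]
width: 0.0311
```

drive_tool(targets="0 0 0 0 0 -0.5 1; 0 0 0 0 0 -2 1; 0 0 0 0 0 -4.5 1; 0 0 0 0 0 -7 1; 0 0 0 0 0 -9.5 1; 0 0 0 0 0 -11 1; 0 0 0 0 0 -11.3 1; 0 0 0 0 0 -11.3 1")

```text
clock: 66.5
eef_pos: [0.5781, -0.3432, 0.251]
ee_rot: [-0.0, 0.208, 0.978, 0.001]
force: [0.0, 0.4, -3.3]
width: 0.0313
```

```bash
python3 mv.py .47 -.06 .2508 -83.2
```

```text
t 66.5 tcp [ 0.5781 -0.3432  0.251 ] az 66.02 tilt 0.08 F [ 0.   0.4 -3.3] w 0.0313 q6 -1.71
turn [-1.0000e-02 -1.0000e-01  1.4922e+02] shift [21.39 21.48  0.05] dist 30.3
```

drive_tool(targets="0 0 2 1 1 0 1; 0 0 8 3 3 0 1; 0 0 16 5.5 5.5 0 1; 0 0 24 8.3 8.3 0 1; 0 0 32 11 11 0 1; 0 0 40 13.8 13.8 0 1; 0 0 48 16.5 16.5 0 1; 0 0 56 19 19 0 1")

```text
clock: 67.3
eef_pos: [0.48, -0.0905, 0.2496]
ee_rot: [-0.002, 0.645, 0.764, -0.0]
force: [0.4, -0.1, -1.8]
width: 0.031
```

```bash
python3 mv.py .47 -.05 .2504 -83.2
```

```text
t 67.3 tcp [ 0.48   -0.0905  0.2496] az 9.68 tilt 0.24 F [ 0.4 -0.1 -1.8] w 0.031 q6 -0.38
turn [-2.700e-01 -1.000e-02  9.288e+01] shift [ 4.16 -0.3  -0.06] dist 4.2
```

drive_tool(targets="0 0 8 1.2 0 0 1; 0 0 16 2.4 0 0 1; 0 0 24 3.4 0 0 1; 0 0 32 4 0 0 1; 0 0 40 4.2 0 0 1; 0 0 48 4.2 0 0 1; 0 0 56 4.2 0 0 1; 0 0 64 4.2 0 0 1")

```text
clock: 68.1
eef_pos: [0.4719, -0.0488, 0.2482]
ee_rot: [-0.003, 0.953, 0.304, -0.003]
force: [-0.1, -0.1, -2.4]
width: 0.0311
```

```bash
python3 mv.py .5462 -.0276 .2504 -83.2
```

```text
t 68.1 tcp [ 0.4719 -0.0488  0.2482] az -54.64 tilt 0.43 F [-0.1 -0.1 -2.4] w 0.0311 q6 0.82
turn [-0.32  0.29 28.56] shift [ 7.28  2.57 -0.27] dist 7.7
```

drive_tool(targets="0 0 8 0 0 0 1; -0.1 0.1 16 0.5 0.2 -0.1 1; -0.2 0.2 24 1.8 0.6 -0.2 1; -0.3 0.3 28.5 3.5 1.2 -0.3 1; -0.3 0.3 28.5 5.2 1.8 -0.3 1; -0.3 0.3 28.5 6.6 2.3 -0.3 1; -0.3 0.3 28.5 7.25 2.55 -0.3 1; -0.3 0.3 28.5 7.25 2.55 -0.3 1")

```text
clock: 68.9
eef_pos: [0.5457, -0.0274, 0.2493]
ee_rot: [-0.0, 0.998, 0.06, -0.001]
force: [-0.2, 0.6, -3.3]
width: 0.0312
```

```bash
python3 chk.py 0 pics/f7.png; python3 face.py side 64;python3 mv.py .5462 -.0276 .2504 -83.2
```

```text
n 476 a [-0.0586 -0.0454  0.0296] b [-0.0356 -0.0171  0.0305] z [-0.026  0.048]
far side a(-.052) 148 [-0.0536 -0.0036  0.0007] ang -1.51
end b -0.032 85 [-0.0257 -0.0304 -0.0001]
t 69.0 tcp [ 0.5449 -0.0277  0.2499] az -83.14 tilt 0.14 F [-0.7 -0.7 -1.8] w 0.0311 q6 1.38
turn [-0.04  0.13  0.06] shift [ 0.13  0.01 -0.05] dist 0.1
```

View pics/f7.png

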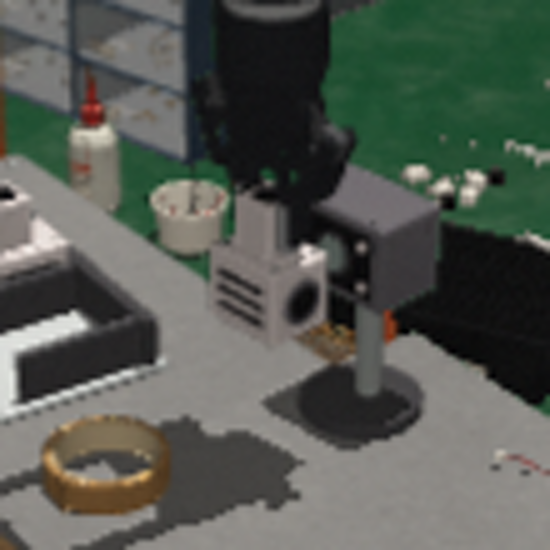

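```bash
python3 hold.py; python3 mv.py .5402 -.0283 .2504 6.8;python3 mv.py .515 -.0313 .2504 6.8
```

```text
held 2.5 mean [ 0.5457 -0.0277  0.2508] std [2.3e-04 5.0e-05 1.0e-04]
t 71.5 tcp [ 0.5458 -0.0276  0.2507] az -83.14 tilt 0.02 F [-0.5 -0.6 -2.5] w 0.0312 q6 1.38
turn [-1.000e-02 -1.000e-02 -8.994e+01] shift [-0.57 -0.    0.03] dist 0.6
t 71.5 tcp [ 0.5458 -0.0276  0.2507] az -83.14 tilt 0.02 F [-0.5 -0.6 -2.5] w 0.0312 q6 1.38
turn [-1.000e-02 -1.000e-02 -8.994e+01] shift [-3.1  -0.    0.03] dist 3.1
```

drive_tool(targets="0 0 0 -0.8 0 0 1; 0 0 -2 -1.6 0 0 1; 0 0 -7 -1.8 0 0 1; 0 0 -14 -1.8 0 0 1; 0 0 -22 -1.8 0 0 1; 0 0 -30 -1.8 0 0 1; 0 0 -38 -1.8 0 0 1; 0 0 -46 -1.5 0 0 1")

```text
clock: 72.3
eef_pos: [0.53, -0.0295, 0.2508]
ee_rot: [-0.0, 0.894, 0.448, -0.0]
force: [0.1, 0.3, -2.7]
width: 0.0315
```

```bash
python3 mv.py .5402 -.0283 .2504 6.8
```

```text
t 72.3 tcp [ 0.53   -0.0295  0.2508] az -36.82 tilt 0.04 F [ 0.1  0.3 -2.7] w 0.0315 q6 0.57
turn [-4.000e-02 -0.000e+00 -4.362e+01] shift [0.71 0.75 0.04] dist 1.0
```

drive_tool(targets="0 0 -8 0 0 0 1; 0 0 -16 0 0 0 1; 0 0 -24 0 0 0 1; 0 0 -32 0.2 0.2 0 1; 0 0 -39 0.4 0.4 0 1; 0 0 -43 0.6 0.65 0 1; 0 0 -43.6 0.71 0.75 0 1; 0 0 -43.6 0.71 0.75 0 1")

```text
clock: 73.1
eef_pos: [0.54, -0.0283, 0.2508]
ee_rot: [-0.0, 0.664, 0.747, -0.0]
force: [-0.2, -0.2, -2.4]
width: 0.0311
```

```bash
python3 chk.py 0 pics/f8.png; python3 face.py end 64;python3 mv.py .5402 -.0283 .2504 6.8
```

```text
n 470 a [-0.0688 -0.0503  0.0293] b [-0.0321 -0.0188  0.022 ] z [-0.0222  0.0484]
slot b(-.026) 129 [-0.0356 -0.0263  0.0006] ang -0.5
far end a -0.064 91 [-0.0652 -0.0018  0.0012]
t 73.2 tcp [ 0.5399 -0.0283  0.2508] az 6.73 tilt 0.06 F [ 0.1 -0.4 -1.8] w 0.0318 q6 -0.19
turn [-0.06 -0.02 -0.07] shift [-0.    0.03  0.04] dist 0.0
```

View pics/f8.png

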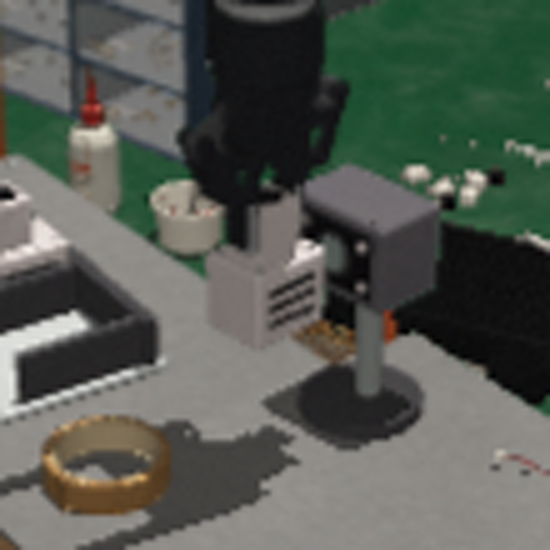

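```bash
python3 hold.py
```

```text
held 2.5 mean [ 0.5402 -0.0283  0.2508] std [7.e-05 1.e-05 2.e-05]
```

drive_tool(targets="0 0 -2 0 -0.4 0 1; 0 0 -8 0 -0.9 0 1; 0 0 -16 0 -1 0 1; 0 0 -24 0 -1 0 1; 0 0 -32 0 -1 0 1; 0 0 -40 0 -1 0 1; 0 0 -48 0 -1 0 1; 0 0 -56 0 -1 0 1")

```text
clock: 76.5
eef_pos: [0.5303, -0.0295, 0.2508]
ee_rot: [-0.0, 0.232, 0.973, 0.0]
force: [0.4, -0.7, -2.2]
width: 0.0313
```

```bash
python3 mv.py .5462 -.0276 .2504 96.8
```

```text
t 76.5 tcp [ 0.5303 -0.0295  0.2508] az 63.12 tilt 0.04 F [ 0.4 -0.7 -2.2] w 0.0313 q6 -1.18
turn [ 1.000e-02 -4.000e-02 -3.368e+01] shift [-1.33  0.89  0.04] dist 1.6
```

drive_tool(targets="0 0 -8 0 0 0 1; 0 0 -16 0 0 0 1; 0 0 -24 -0.3 0.2 0 1; 0 0 -30 -0.7 0.5 0 1; 0 0 -33.5 -1.1 0.7 0 1; 0 0 -33.7 -1.3 0.87 0 1; 0 0 -33.7 -1.33 0.9 0 1; 0 0 -33.7 -1.33 0.9 0 1")

```text
clock: 77.3
eef_pos: [0.5461, -0.0275, 0.2507]
ee_rot: [-0.001, -0.059, 0.998, 0.0]
force: [0.6, -0.5, -2.3]
width: 0.0314
```

```bash
python3 chk.py 0 pics/f9.png; python3 face.py side 64;python3 mv.py .5462 -.0276 .2504 96.8
```

```text
n 463 a [-0.0556 -0.0422  0.0292] b [-0.0352 -0.0198  0.0291] z [-0.0237  0.0487]
far side a(-.052) 143 [-0.0509 -0.0052 -0.0001] ang -1.51
end b -0.032 88 [-0.0253 -0.0315  0.0004]
t 77.4 tcp [ 0.5461 -0.0275  0.2508] az 96.78 tilt 0.05 F [ 0.7  0.1 -1.9] w 0.0313 q6 -1.76
turn [ 0.02 -0.05 -0.02] shift [-0.01 -0.01  0.04] dist 0.0
```

View pics/f9.png

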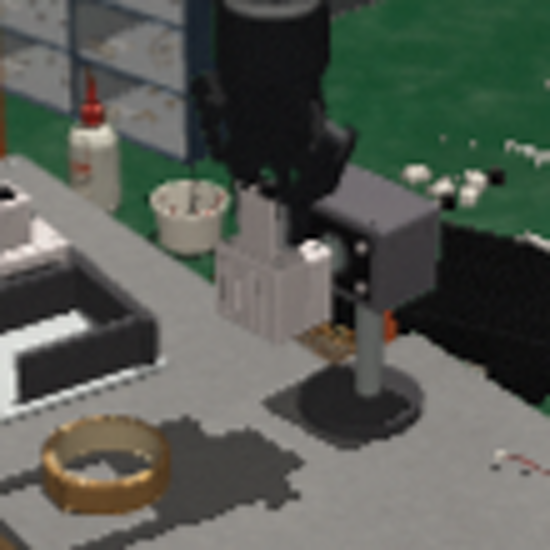

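```bash
python3 hold.py; python3 mv.py .495 .162 .2504 -4.2
```

```text
held 2.5 mean [ 0.5462 -0.0275  0.2508] std [5.e-05 1.e-05 2.e-05]
t 79.9 tcp [ 0.5462 -0.0275  0.2508] az 96.81 tilt 0.04 F [ 0.6  0.3 -1.4] w 0.0313 q6 -1.76
turn [-2.0000e-02 -4.0000e-02  1.0101e+02] shift [ 2.84 19.42  0.05] dist 19.6
```

drive_tool(targets="0 0 0 1 0 0 1; 0 0 0 3 0.3 0 1; 0 0 2 5 1.2 0 1; 0 0 8 6 2.5 0 1; 0 0 16 6 4.5 0 1; 0 0 24 6 7 0 1; 0 0 32 5.5 9.5 0 1; 0 0 40 4.5 12 0 1")

```text
clock: 80.7
eef_pos: [0.486, 0.0869, 0.2512]
ee_rot: [-0.001, 0.288, 0.957, -0.0]
force: [-0.1, -0.1, -2.3]
width: 0.0309
```

```bash
python3 mv.py .495 .162 .2504 -4.2
```

```text
t 80.7 tcp [0.486  0.0869 0.2512] az 56.46 tilt 0.06 F [-0.1 -0.1 -2.3] w 0.0309 q6 -0.83
turn [-6.000e-02 -3.000e-02  6.066e+01] shift [3.4  6.76 0.08] dist 7.6
```

drive_tool(targets="0 0 8 0.8 1.6 0 1; 0 0 16 1.6 3.2 0 1; 0 0 24 2.3 4.6 0 1; 0 0 32 2.9 5.8 0 1; 0 0 40 3.3 6.5 0 1; 0 0 48 3.4 6.76 0 1; 0 0 55 3.4 6.76 0 1; 0 0 60.6 3.4 6.76 0 1")

```text
clock: 81.5
eef_pos: [0.4942, 0.1618, 0.2511]
ee_rot: [-0.0, 0.734, 0.68, -0.001]
force: [-0.2, -0.3, -2.8]
width: 0.0309
```

```bash
python3 mv.py .495 .162 .149 -4.2
```

```text
t 81.5 tcp [0.4942 0.1618 0.2511] az -4.37 tilt 0.1 F [-0.2 -0.3 -2.8] w 0.0309 q6 0.37
turn [-0.09  0.02 -0.17] shift [ 0.03  0.09 10.21] dist 10.2
```

drive_tool(targets="0 0 0 0 0 0.6 1; 0 0 0 0 0 2 1; 0 0 -0.1 0 0 4 1; 0 0 -0.1 0 0 6 1; 0 0 -0.1 0 0 8 1; 0 0 -0.1 0 0 9.5 1; 0 0 -0.1 0 0 10.1 1; 0 0 -0.1 0 0 10.2 1")

```text
clock: 82.3
eef_pos: [0.4934, 0.1615, 0.1484]
ee_rot: [-0.001, 0.733, 0.681, -0.002]
force: [0.8, -0.5, -1.9]
width: 0.0314
```

```bash
python3 mv.py .5065 .1532 .1464 -4.2
python3 - <<'E'
from h import *
p,d=grab_frame('scene')
crop('scene',p,[.5,.22,.1],50,'pics/m4.png',6)
E
```

```text
t 82.3 tcp [0.4934 0.1615 0.1484] az -4.21 tilt 0.2 F [ 0.8 -0.5 -1.9] w 0.0314 q6 0.37
turn [-0.19  0.06 -0.01] shift [-0.73  1.37  0.2 ] dist 1.6
```

View pics/m4.png

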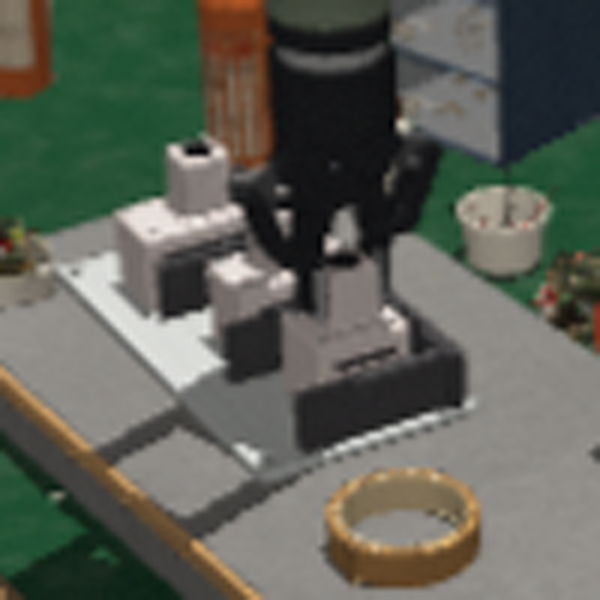

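Short housing is in the right bay (345,330). Lower and push.

drive_tool(targets="-0.2 0 0 0 0 0.1 1; -0.2 0 0 0 0 0.2 1; -0.2 0 0 0 0 0.25 1; -0.2 0 0 0 0 0.3 1; -0.2 0 0 0 0 0.3 1")

```text
clock: 82.85
eef_pos: [0.494, 0.1618, 0.1463]
ee_rot: [0.001, 0.733, 0.681, 0.001]
force: [-0.9, 0.1, -0.9]
width: 0.0314
```

```bash
python3 mv.py .5065 .1532 .1464 -4.2
```

```text
t 82.85 tcp [0.494  0.1618 0.1463] az -4.22 tilt 0.12 F [-0.9  0.1 -0.9] w 0.0314 q6 0.37
turn [ 0.12  0.01 -0.02] shift [-0.76  1.31 -0.01] dist 1.5
```

drive_tool(targets="0 0 0 0 0.2 0.04 1; 0 0 0 0 0.5 0.04 1; 0 0 0 0 0.8 0.04 1; 0 0 0 0 1.05 0.04 1; 0 0 0 0 1.2 0.04 1; 0 0 0 0 1.35 0.04 1; 0 0 0 0 1.5 0.04 1; 0 0 0 0 1.5 0.04 1")

```text
clock: 83.65
eef_pos: [0.5073, 0.1609, 0.1464]
ee_rot: [-0.001, 0.733, 0.68, -0.001]
force: [-8.6, 1.5, 9.2]
width: 0.0316
```

```bash
python3 mv.py .5065 .1532 .1464 -4.2
```

```text
t 83.65 tcp [0.5073 0.1609 0.1464] az -4.28 tilt 0.12 F [-8.6  1.5  9.2] w 0.0316 q6 0.36
turn [-0.12  0.   -0.08] shift [-0.77 -0.02 -0.  ] dist 0.8
```

drive_tool(targets="0 0 0 -0.15 0.05 0 1; 0 0 0 -0.35 0.05 0 1; 0 0 0 -0.55 0.05 0 1; 0 0 0 -0.7 0.05 0 1; 0 0 0 -0.8 0.05 0 1; 0 0 0 -0.85 0.05 0 1; 0 0 0 -0.88 0.05 0 1; 0 0 0 -0.88 0.05 0 1")

```text
clock: 84.45
eef_pos: [0.5068, 0.1536, 0.1465]
ee_rot: [-0.002, 0.733, 0.68, 0.0]
force: [-4.9, 5.7, 3.8]
width: 0.0315
```

```bash
python3 mv.py .5065 .1532 .1464 -4.2
```

```text
t 84.45 tcp [0.5068 0.1536 0.1465] az -4.33 tilt 0.26 F [-4.9  5.7  3.8] w 0.0315 q6 0.34
turn [-0.19 -0.18 -0.13] shift [-0.04 -0.02  0.01] dist 0.0
```

drive_tool(targets="0 0 0 0.05 0 0 0.8; 0 0 0 0.05 0 0 0.4; 0 0 0 0.05 0 0 0; 0 0 0 0.05 0 0 0; 0 0 0 0.05 0 0 0; 0 0 0 0.05 0 0 0; 0 0 0 0.05 0 -0.3 0; 0 0 0 0.05 0 -1.5 0")

```text
clock: 85.25
eef_pos: [0.5061, 0.1538, 0.161]
ee_rot: [-0.003, 0.733, 0.68, -0.001]
force: [0.5, -0.0, -0.9]
width: 0.0853
```

drive_tool(targets="0 0 0 0 0 -1.5 0; 0 0 0 0 0 -4 0; 0 0 0 0.5 0 -6 0; 0 0 0 2 0 -7 0.5; 0 0 0 3.5 0 -7 1; 0 0 0 4 0 -7 1; 0 0 0 4 0 -7 1; 0 0 0 4 0 -7 1")

```text
clock: 86.05
eef_pos: [0.5089, 0.1935, 0.2299]
ee_rot: [-0.003, 0.733, 0.68, -0.003]
force: [-0.7, 0.7, -0.9]
width: 0.0123
```

```bash
python3 reg.py short,.5065,.1532,.063; python3 mv.py .5095 .1941 .132 -4.2
```

```text
short block 138 rect c [506.3 151.1] [63.1 49.7] yaw 3.1 | fit [506.4 151.1] 2.3
short neck 97 rect c [506. 154.] [31.7 31.3] yaw 86.6 | fit [506.  153.8] 86.8
t 86.1 tcp [0.509  0.1933 0.2301] az -4.32 tilt 0.45 F [-0.5  0.1  0.5] w 0.0046 q6 0.41
turn [-0.45 -0.05 -0.12] shift [0.08 0.12 9.81] dist 9.8
```

drive_tool(targets="-0.4 0 -0.1 0.05 0.1 0.5 1; -0.45 0 -0.1 0.1 0.1 2 1; -0.45 0 -0.1 0.1 0.1 4 1; -0.45 0 -0.1 0.1 0.1 6 1; -0.45 0 -0.1 0.1 0.1 8 1; -0.45 0 -0.1 0.1 0.1 9.4 1; -0.45 0 -0.1 0.1 0.1 9.8 1; -0.45 0 -0.1 0.1 0.1 9.8 1")

```text
clock: 86.9
eef_pos: [0.509, 0.194, 0.1314]
ee_rot: [-0.001, 0.733, 0.68, -0.0]
force: [-1.1, -0.5, -0.2]
width: 0.0
```

drive_tool(targets="0 0 0 -0.1 0 0 1; 0 0 0 -0.25 0 0 1; 0 0 0 -0.4 0 0 1; 0 0 0 -0.5 0 0 1; 0 0 0 -0.6 0 0 1; 0 0 0 -0.65 0 0 1; 0 0 0 -0.7 0 0 1; 0 0 0 -0.7 0 0 1")

```text
clock: 87.7
eef_pos: [0.5091, 0.189, 0.1321]
ee_rot: [-0.001, 0.733, 0.68, 0.002]
force: [0.1, 7.6, 1.4]
width: 0.0003
```

```bash
python3 mv.py .509 .1883 .132 -4.2
```

```text
t 87.7 tcp [0.5091 0.189  0.1321] az -4.3 tilt 0.28 F [0.1 7.6 1.4] w 0.0003 q6 0.4
turn [ 0.02 -0.28 -0.1 ] shift [-0.07 -0.01  0.01] dist 0.1
```

drive_tool(targets="0 0 0 0.2 0 0 1; 0 0 0 0.5 0 -0.2 1; 0 0 0 0.5 0 -2 1; 0 0 0 0.5 0 -4.5 1; 0 0 0 0.3 -0.5 -6.5 1; 0 0 0 -0.5 -2.5 -7 1; 0 0 0 -2 -4.5 -7 1; 0 0 0 -3 -5.8 -7 1")

```text
clock: 88.5
eef_pos: [0.4475, 0.1622, 0.2021]
ee_rot: [-0.001, 0.733, 0.68, 0.001]
force: [0.1, 0.4, -0.3]
width: -0.0002
```

```bash
python3 mv.py .4507 .1573 .13 -4.2
```

```text
t 88.5 tcp [0.4475 0.1622 0.2021] az -4.28 tilt 0.21 F [ 0.1  0.4 -0.3] w -0.0002 q6 0.39
turn [-0.01 -0.21 -0.08] shift [-0.49  0.36  7.21] dist 7.2
```

drive_tool(targets="0 0 0 -0.3 0.1 0.5 1; 0 -0.2 0 -0.5 0.35 2 1; 0 -0.2 0 -0.5 0.35 4 1; 0 -0.2 0 -0.5 0.35 6 1; 0 -0.2 0 -0.5 0.35 7 1; 0 -0.2 0 -0.5 0.35 7.2 1; 0 -0.2 0 -0.5 0.35 7.2 1")

```text
clock: 89.2
eef_pos: [0.4511, 0.1574, 0.1301]
ee_rot: [-0.0, 0.733, 0.68, -0.0]
force: [-0.2, -0.3, 0.1]
width: 0.0001
```

drive_tool(targets="0 0 0 0 0.2 0 1; 0 0 0 0 0.5 0 1; 0 0 0 0 0.8 0 1; 0 0 0 0 1.0 0 1; 0 0 0 0 1.15 0 1; 0 0 0 0 1.3 0 1; 0 0 0 0 1.4 0 1; 0 0 0 0 1.4 0 1")

```text
clock: 90.0
eef_pos: [0.4584, 0.1569, 0.1318]
ee_rot: [-0.005, 0.733, 0.68, -0.005]
force: [-25.6, 4.5, 23.9]
width: -0.0
```

```bash
python3 mv.py .462 .1565 .132 -4.2
```

```text
t 90.0 tcp [0.4584 0.1569 0.1318] az -4.35 tilt 0.78 F [-25.6   4.5  23.9] w -0.0 q6 0.38
turn [-0.78  0.01 -0.15] shift [-0.01  0.36 -0.02] dist 0.4
```

drive_tool(targets="0 0 0 0 -0.4 0 1; 0 0 0 0 -1.3 0 1; -0.7 0 0 0 -2 -1 1; -0.7 0 0 0 -2 -4 1; -0.7 0 0 0 -2.5 -8 1; -0.7 0 0 0 -3 -11 1; -0.7 0 -6 0 -4 -12 1; -0.7 0 -14 0 -5 -12 1")

```text
clock: 90.8
eef_pos: [0.4111, 0.1609, 0.2553]
ee_rot: [0.001, 0.643, 0.766, 0.003]
force: [-1.1, -0.7, -0.2]
width: -0.0002
```

```bash
python3 reg.py long,.5005,.3447,.063 medium,.5034,.2488,.063 short,.5065,.1532,.063
python3 - <<'E'
from h import *
o=grab()
for c in o: crop(c,o[c][0],[.5,.22,.1],50,f'pics/q_{c}.png',6)
E
python3 mv.py .445 .1577 .25 85.8
```

```text
long block 90 rect c [501.2 344.6] [ 48.3 100.2] yaw -4.5 | fit [501.2 344.6] -4.5
long neck few 3
medium block few 0
medium neck few 0
short block 148 rect c [505.  150.5] [66.2 49.7] yaw 4.1 | fit [505.6 152.3] -2.1
short neck 95 rect c [505.6 153.7] [32.  31.4] yaw 85.0 | fit [505.5 153.4] 85.6
t 90.95 tcp [0.41   0.1605 0.2531] az 9.51 tilt 0.09 F [-0.1  0.2 -0.3] w -0.0 q6 0.18
turn [ 8.000e-02 -5.000e-02 -7.629e+01] shift [-0.85  3.41  0.31] dist 3.5
```

View pics/q_scene.png

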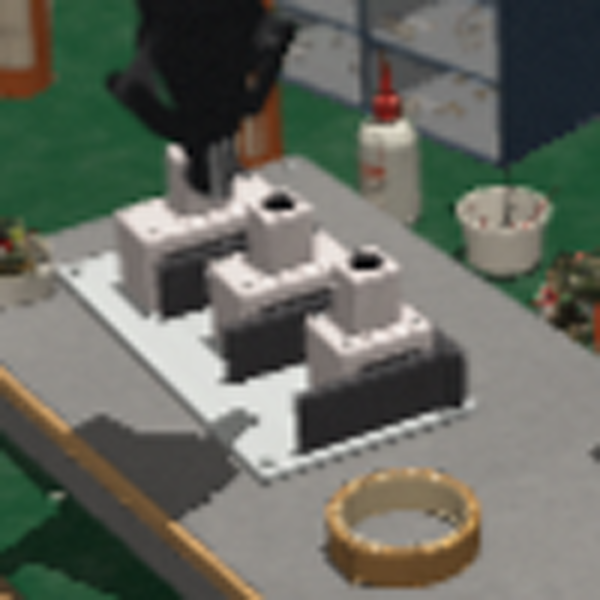

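View pics/q_top.png

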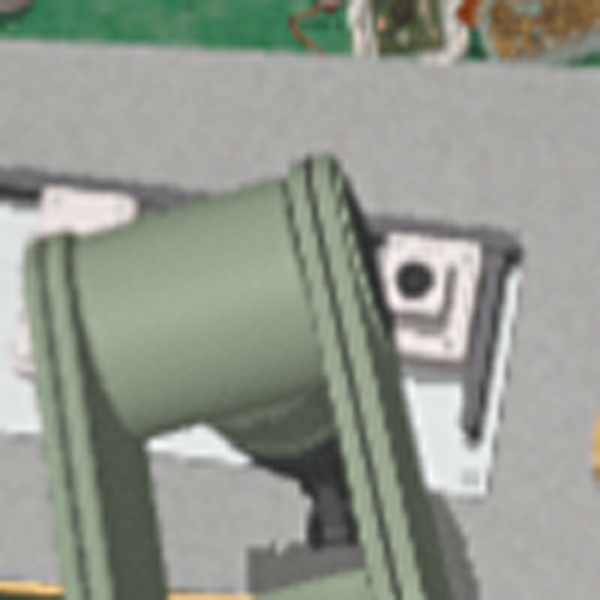

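drive_tool(targets="0 0 -8 0 0.5 0 1; 0 0 -16 -0.2 1 0 1; 0 0 -24 -0.4 1.5 0 1; 0 0 -32 -0.6 2 0 1; 0 0 -40 -0.8 2.6 0 1; 0 0 -48 -0.85 3.2 0 1; 0 0 -56 -0.85 3.4 0.2 1; 0 0 -64 -0.85 3.4 0.3 1")

```text
clock: 91.75
eef_pos: [0.4457, 0.1576, 0.2496]
ee_rot: [-0.0, 0.142, 0.99, 0.001]
force: [0.2, 0.1, 0.7]
width: 0.0002
```

```bash
python3 mv.py .4516 .1572 .18 85.8
```

```text
t 91.75 tcp [0.4457 0.1576 0.2496] az 73.64 tilt 0.06 F [0.2 0.1 0.7] w 0.0002 q6 -0.97
turn [ 6.000e-02 -1.000e-02 -1.216e+01] shift [-0.58  0.12  6.96] dist 7.0
```

drive_tool(targets="0 0 -6 0 0 0.5 1; 0 0 -12.1 -0.5 0.1 2 1; 0 0 -12.1 -0.58 0.12 4 1; 0 0 -12.1 -0.58 0.12 6.5 1; 0 0 -12.1 -0.58 0.12 9 1; 0 0 -12.1 -0.58 0.12 11 1; 0 0 -12.1 -0.58 0.12 11.8 1; 0 0 -12.1 -0.58 0.12 11.8 1")

```text
clock: 92.55
eef_pos: [0.4514, 0.157, 0.1305]
ee_rot: [-0.001, 0.038, 0.999, 0.0]
force: [0.3, 0.5, -0.6]
width: 0.0003
```

```bash
python3 mv.py .4666 .1561 .132 85.8
python3 - <<'E'
from h import *
p,d=grab_frame('scene')
crop('scene',p,[.5,.18,.1],50,'pics/q3.png',6)
E
```

```text
t 92.55 tcp [0.4514 0.157  0.1305] az 85.65 tilt 0.13 F [ 0.3  0.5 -0.6] w 0.0003 q6 -1.19
turn [ 0.   -0.13 -0.15] shift [-1.52  0.03 -0.15] dist 1.5
```

View pics/q3.png

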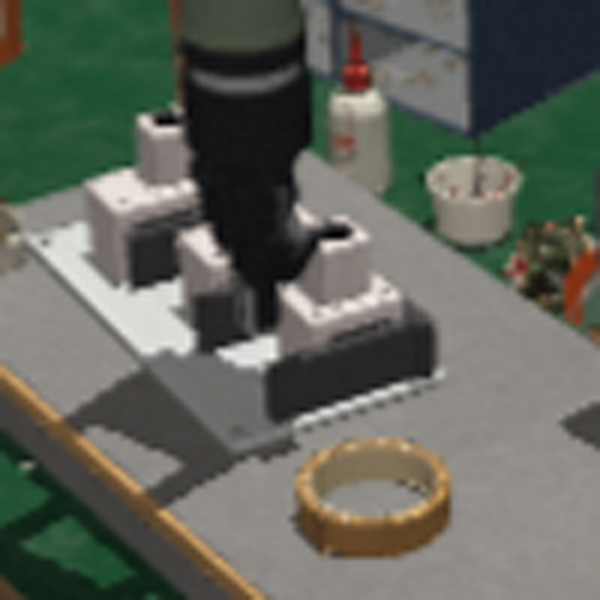

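drive_tool(targets="0 0 0 -0.3 0 0 1; 0 0 0 -0.6 0 0 1; 0 0 0 -0.9 0 0 1; 0 0 0 -1.15 0 0 1; 0 0 0 -1.3 0 0 1; 0 0 0 -1.4 0 0 1; 0 0 0 -1.5 0 0 1; 0 0 0 -1.5 0 0 1")

```text
clock: 93.4
eef_pos: [0.4633, 0.1562, 0.1314]
ee_rot: [-0.004, 0.038, 0.999, 0.0]
force: [-10.3, 2.4, 7.2]
width: -0.0
```

```bash
python3 mv.py .4666 .1561 .132 85.8
```

```text
t 93.4 tcp [0.4633 0.1562 0.1314] az 85.61 tilt 0.51 F [-10.3   2.4   7.2] w -0.0 q6 -1.2
turn [ 0.01 -0.51 -0.19] shift [-0.33  0.02 -0.06] dist 0.3
```

drive_tool(targets="0 0 0 0.4 0 0 1; 0 0 0 1.3 0 0 1; 0 -0.5 0 2 0 -1 1; 0 -0.5 0 2 0 -4 1; 0 -0.5 0 2 -1 -8 1; 0 -0.5 0 2 -4 -11 1; 0 -0.5 0 2 -9 -12 1; 0 -0.5 0 2 -14 -12 1")

```text
clock: 94.2
eef_pos: [0.4345, 0.018, 0.2545]
ee_rot: [0.004, 0.037, 0.999, 0.0]
force: [1.0, -1.3, 0.2]
width: -0.0002
```

drive_tool(targets="0 0 0 0 -3 0 1; 0 0 0 0 -7 0 1; 0 0 0 0 -10 0 1; 0 0 0 0 -12 0 1; 0 0 0 0 -12 0 1")

```text
clock: 94.7
eef_pos: [0.4253, -0.1035, 0.2552]
ee_rot: [0.004, 0.039, 0.999, -0.001]
force: [0.6, -0.5, -0.2]
width: -0.0
```

```bash
python3 reg.py long,.5005,.3447,.063 medium,.5034,.2488,.063 short,.5065,.1532,.063
python3 - <<'E'
from h import *
acc=[]
for i in range(4):
    p,d=grab_frame('top');P,u,v=cloud('top',d);acc.append(P)
crop('top',p,[.5,.24,.1],60,'pics/z_top.png',6)
P=np.vstack(acc)
c,s=np.cos(np.radians(-4.2)),np.sin(np.radians(-4.2));D=P[:,:2]-[.49,.263];a=D@[c,s];b=-D[:,0]*s+D[:,1]*c
for n,L,b0 in(('long',.104,.0563),('medium',.084,-.0392),('short',.064,-.1343)):
    bc=b0+.026
    m=(abs(b-bc)<.034)&(abs(P[:,2]-.119)<.006)&(a>-.09)&(a<.07)
    r=(abs(b-bc)<.02)&m
    q=[ (a[r&(abs(b-bc-k)<.003)].min(),a[r&(abs(b-bc-k)<.003)].max()) for k in(-.018,-.012,-.006,0.006,.012,.018)]
    ac=np.median(a[m]);rb=[(b[m&(abs(a-ac-k)<.003)].min()-b0,b[m&(abs(a-ac-k)<.003)].max()-b0) for k in np.linspace(-L/2+.01,L/2-.01,5)]
    nk=(abs(b-bc)<.03)&(abs(P[:,2]-.159)<.005);
    print(n,'z top',np.median(P[m,2]).round(4),'ends',(np.array(q)*1000).round(1).tolist());print('   sides',(np.array(rb)*1000).round(1).tolist(),'neck a,b', (a[nk].mean()*1000).round(1),((b[nk].mean()-b0)*1000).round(1),'exp',round(56.5-L*500,1),26)
    bs=(abs(b-bc)<.06)&(abs(P[:,2]-.103)<.004)&(a>.05);print('   backstop outer',(np.percentile(a[bs],[2,98])*1000).round(1))
E
```

```text
long block 340 rect c [498.1 321.5] [ 96.7 102. ] yaw -3.9 | fit [499.4 337. ] -5.8
long neck 95 rect c [502.3 344.2] [29.7 31.8] yaw -5.2 | fit [502.3 344.4] -3.6
medium block 265 rect c [504.2 248.7] [52.5 84.4] yaw -4.1 | fit [503.9 248.6] -3.9
medium neck 105 rect c [503.5 248.8] [32.8 32.5] yaw 88.7 | fit [503.8 248.8] 87.4
short block 174 rect c [506.8 153. ] [52.7 64.3] yaw -3.9 | fit [507.  152.7] -3.9
short neck 103 rect c [506.1 153. ] [31.1 31.9] yaw -89.0 | fit [506.8 153.2] -93.3Traceback (most recent call last):
  File "<stdin>", line 13, in <module>
    return umr_minimum(a, axis, None, out, keepdims, initial, where)
ValueError: zero-size array to reduction operation minimum which has no identity
```

View pics/z_top.png

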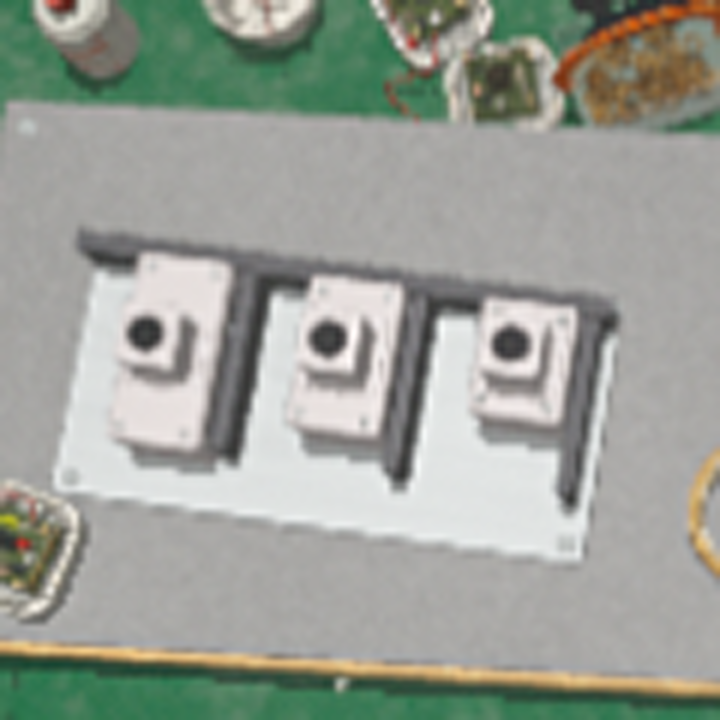

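```bash
python3 - <<'E'
from h import *
o=grab()
crop('scene',o['scene'][0],[.5,.22,.1],50,'pics/z_sc.png',6)
for n in('tape_mid','tray_mid','reader'):print(n,[(np.round(q['point'],3),round(q['conf'],2)) for q in spot_point('top',n)[:1]])
for n in('long','medium','short'):
  for k in('slots_','port_','ribs_'):
    for c in('top','scene'):
      r=recognise  if 0 else spot_point
      print(c,k+n,[(np.round(q['point'],3),round(q['conf'],2)) for q in r(c,k+n)[:1]])
P=np.vstack([grab_frame('top') and cloud('top',grab_frame('top')[1])[0] for i in range(3)])
for n,x,y in(('long',.5005,.3447),('medium',.5034,.2488),('short',.5065,.1532)):
    m=(abs(P[:,0]-x)<.03)&(abs(P[:,1]-y)<.022)&(abs(P[:,2]-.119)<.005)
    A=np.c_[P[m,:2]-[x,y],np.ones(m.sum())];f=np.linalg.lstsq(A,P[m,2],rcond=None)[0];print(n,'top z',f[2].round(4),'slopes deg',np.degrees(f[:2]).round(2))
E
python3 mv.py
```

```text
tape_mid [(array([0.438, 0.014, 0.067]), 0.66)]
tray_mid [(array([ 0.653, -0.436,  0.058]), 0.66)]
reader [(array([ 0.63 , -0.017,  0.056]), 0.61)]
top slots_long [(array([0.499, 0.317, 0.094]), 0.7)]
scene slots_long [(array([0.495, 0.32 , 0.087]), 0.6)]
top port_long [(array([0.553, 0.34 , 0.096]), 0.74)]
scene port_long [(array([0.553, 0.343, 0.092]), 0.74)]
top ribs_long [(array([0.506, 0.371, 0.096]), 0.95)]
scene ribs_long [(array([0.505, 0.369, 0.09 ]), 0.82)]
top slots_medium [(array([0.502, 0.226, 0.09 ]), 0.78)]
scene slots_medium [(array([0.5  , 0.225, 0.094]), 0.86)]
top port_medium [(array([0.543, 0.243, 0.093]), 0.71)]
scene port_medium [(array([0.546, 0.246, 0.09 ]), 0.52)]
top ribs_medium [(array([0.508, 0.275, 0.097]), 0.55)]
scene ribs_medium [(array([0.501, 0.273, 0.096]), 0.9)]
top slots_short [(array([0.504, 0.123, 0.094]), 0.89)]
scene slots_short [(array([0.508, 0.177, 0.09 ]), 0.69)]
top port_short [(array([0.54 , 0.151, 0.089]), 0.7)]
scene port_short [(array([0.535, 0.145, 0.088]), 0.51)]
top ribs_short [(array([ 0.572, -0.02 ,  0.192]), 0.58)]
scene ribs_short []
long top z 0.1192 slopes deg [ 0.41 -0.37]
medium top z 0.1191 slopes deg [ 0.11 -0.4 ]
short top z 0.1191 slopes deg [-0.31  0.12]
t 96.4 tcp [ 0.4257 -0.1016  0.2545] az 85.75 tilt 0.4 F [-0.2 -0.2  0.3] w -0.0 q6 -1.76
```

View pics/z_sc.png

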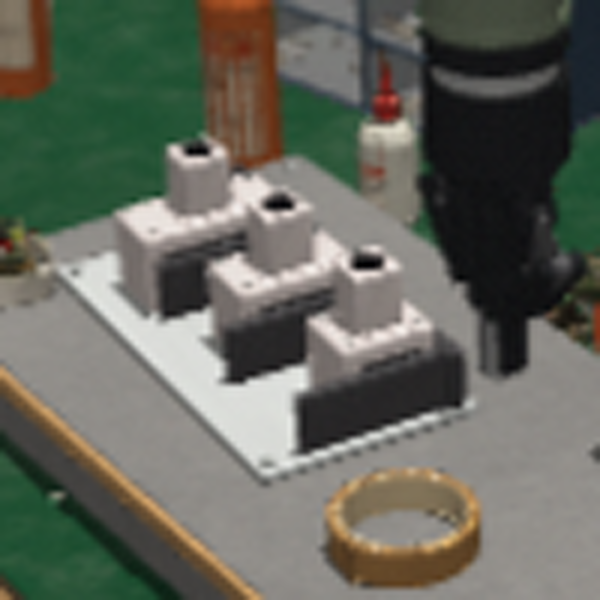

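```bash
python3 -c "
from plant import *
print(close_job())"
```

```text
the job is handed in; nothing more can be done
None
```

All three housings were present. I showed each one to the reader, longest first, then stood and pushed it home in its own bay. The job was handed in at about 96 s.

- **Showing:** Each housing showed its ribbed side, then port end, then slotted side, each held still for 2.5 s. Arm position and scene depth put the shown sides within about 1 mm (up to about 1.5 mm for the short's ribbed side) of the spot. The medium housing may have sat about 1° skewed in the grip.
- **Seating:** I pushed each housing home against both stops in the grip, then again with closed fingers until it stopped at 7–10 N.
- **Final check:** The top camera puts all three within about 1 mm of their registered positions and standing flat, with yaw matching the fixture (about −4°). The long housing's neck alone read 1.8 mm further toward the back stop than expected, but its block agreed.
- **Knock:** The short housing was knocked about 3 cm aside before I picked it up. I measured it again and carried on.
- **What disagreed:**
  - On the short housing, one finger push stopped about 3.5 mm early at about 25 N. The upper fingers had probably met its neck, so I backed off.
  - I repeated that push with the gripper turned 90°. It also stopped about 3 mm early, at 10 N, but the camera then showed the housing seated against the back stop.
  - In the last look, one camera confused the short housing's slotted and ribbed sides, and neither placed its ribbed side.
- **Bystanders:** The tape, tray and reader read where they started, to within the networks' accuracy, and the reader was never touched.

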